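# Clear a bottle jam at the mouth of a spring-fed feeder and rack the first bottle

### The arm

A 6-joint arm with a two-finger parallel gripper is mounted at the origin on a cart in front of the work surface, level with it; the furniture and walls round the work are solid. World frame = base frame: x ahead of the robot, y to its left, z up, the work surface at z = 0. Lengths are in m, angles in degrees, forces in N, time in s.
With the tool pointing down it reaches from about 0.4 to 0.825 m from the base axis. Payload 7 kg.
Tool frame: the origin (TCP) lies at the very end of the fingers, on their centre line; the grasp point (between the pads) lies 19 mm behind it (r.hold_point_z is the distance from the TCP to the grasp point, in m); z points along the fingers, y is the direction in which the jaws open and shut (so a half turn about z gives the same grasp; the last joint's range is limited). The gripper opens to 88 mm and grips with 3 to 60 N. Pads are 19 mm wide; open, the fingers measure 130 mm over their backs; the gripper's body (78 mm by 193 mm) begins 47 mm behind the grasp point.
Start: joints at [-55.628, 20.546, 0.682, 0, -70.136, -16.507], TCP at [0.207, -0.642, 0.227] pointing down, gripper open.
Joint ranges: [-176.03, 176.03], [-82.01, 121.73], [-58.28, 71.71], [-173.87, 95.51], [-174.79, -0.11], [-173.66, 173.66]. Speed limits (degrees/s): [136.94, 136.94, 172.46, 180, 180, 180].

### API

Orientations are given as [roll, pitch, yaw] about the fixed x, y, z axes, in that order (R = Rz(yaw) Ry(pitch) Rx(roll)).
In Python, from plant import r gives the robot as it stands. The module is installed in compiled form; this text tells all that it offers.
- The arm moves only by the shell command python3 -m inch 'ROWS' [FORCE]. ROWS is text: rows parted by semicolons, each of 7 numbers parted by spaces: the shift along the tool's x, y, z in m, then the turn, a rotation vector about the tool's x, y, z in rad, then the opening, from 0 (shut) to 1 (fully open). In form: tx ty tz ax ay az jaw; .... A call has 1 to 20 rows; each row shifts and turns the commanded pose from where the row before left it, along the tool's axes as they then stand; what a row does not reach is not made up. A row lasts 1/12 s, in which the tool goes at most 41.7 mm and 7.16 degrees, less where a joint would pass 70% of its speed; a pose out of reach is approached as far as the arm can. A call with a gripper value outside its range is refused whole. The fingers move at their own pace and stop on an object; FORCE is the grip in N (left out, the last holds). Time passes only in rows, so rows that do not move let the fingers close. It gives the time, the measured TCP pose, the force and the opening at its end, in the units of the state.
- r.get_state(): the state, without advancing time (a new reading comes with each control period).
- r.capture(name): name is "scene" or "top" or "wrist"; returns the picture (400x640x3 uint8, red, green, blue); there is no depth.
- r.camera_params(name): a dict with "vfov" (degrees; the focal length in pixels is half the picture's height over the tangent of half this angle, whatever the lens; pixels are square), "cx", "cy" (the principal point, pixels), "R" (3x3) and "t" (3): a world point X has camera coordinates R X + t. Camera axes: x right, y down, z forward; pixel columns grow to the right and rows downward; lengths in m; the calibration is good to about 2 mm. A picture is of the moment at which its call begins: read the wrist's pose just before it. camera_params takes no time and is no camera call; for the wrist camera it gives the pose at the moment of the call.
- r.close_job(): hands the job in, once; it reports no verdict.
Trained networks look in the newest picture that a camera, given by its name, has taken for a name from the list of things; names that differ only in an ending like _2 or _b are one class to them, and where a whole thing is asked for, a point or a joint stands for the part that bears it (a point fixed in the world has none). Each returns a list of dicts, best first, with "p" (0 to 1); they miss things now and then, are a little off and sometimes report something else, mostly with a low value. They report only what shows in the picture. A call takes as long as a camera call. They do not tell look-alikes from the thing itself.
- r.recognise(target, camera): "xy" ([column, row] in pixels, amid what is visible of it).
The state is a dict: "time_s": time; "joints": joint angles; "qd": joint speeds; "joint_torque": joint torques, N m; "tcp_pos": TCP position; "eef_rot": TCP orientation; "contact_force": force on the tool from outside, world axes, zero at the start; "moment": the same for the moment, N m; "gripper_width": finger opening in m.
Only numpy, scipy, OpenCV 4.12 (cv2) and the standard library are available. Lean on these libraries where they do the work, as an engineer would, in place of code of your own. Each camera call takes 0.05 s, during which the arm holds its last target.

### The job

Two glass bottles have come up side by side in the spring-fed bottle feeder and wedged each other at the mouth of its outlet. Feel which of the two gives (one row is locked by its stop pin) and nudge that one gently back up its row against its spring, never pressing on a bottle with more than 20 N nor lifting one out of its row, until the other slips past into the outlet, then let it follow, so that the feeder brings the front bottle to the end stop. Take that bottle from the end stop and set it down upright in the free well of the grey two-well rack; leave the other bottle in the outlet and everything else where it is.

Things in the scene. Friction and masses are not known exactly. Their poses are not given: they have to be found in the camera images.
- feeder: two-row bottle feeder fixed to the worktop: aluminium base 236 x 206 mm, floor 10 mm above the worktop, slick white guide rails 8 mm thick, tops 38 mm above the worktop (free for fingers above that). Origin at worktop level under the pick-up place; +x points from the outlet up into the feeder, z up. Outlet lane along x, between rails at y = +-31 mm, from the end stop (face at x = -28 mm) to the mouth (x = 42 mm)
- row_cross (a point): point on the feeder's floor, at x = 47 mm, y = 0 in the feeder, from which the axes of the two rows run up like a Y: the left row at +30 degrees to the feeder's +x (towards +y), the right row at -30 degrees; each row is 59 mm wide between its rails
- pickup (a point): pick-up place: point on the feeder's floor where the centre of the underside of a bottle at the end stop lies, 10 mm above the worktop
- bottle_l: glass bottle with blue cap, wedged in the left row; 56 mm diameter, 108 mm tall, straight-sided to 70 mm, cap 45 mm diameter, 0.2 to 0.33 kg; origin at the centre of its underside. At the start near (93, 28) mm in the feeder, touching the other bottle, its outer rail and its follower. A nudging finger should bear on its front 16 mm to the outer side of the row's axis, clear of the other bottle's way, and slide off outwards
- bottle_r: the same bottle in the right row, near (93, -28) mm in the feeder at the start. When the bottle that gives is nudged 9 to 12 mm back along its row, the other is slid on into the mouth by its own follower; once that one is 30 mm nearer the outlet (in x) they cannot jam again; the nudged bottle, let go, comes in behind and pushes it to the end stop. Nudged too little, they wedge again
- pin_holes (a point): point on the feeder's floor midway between the two stop-pin holes, which lie 30 mm to its left and right, behind the bottles. In one of them (it varies, and is not measured) stands a steel pin 10 mm thick, 74 mm tall with a dark head; the other has a flat black plug. The bottle before the pin gives 1 to 2 mm when pushed back and then is held rigidly; the other breaks loose at up to about 12 N and then goes back at 5 to 8 N
- follower_l (a joint): travel (m) up the left row of its black spring follower, a plate with its top 64 mm above the worktop behind the bottle: 0 fully run out, about 0.051 at the jam, hard stop at 0.0635. It presses with 5 to 6 N and is damped (60 N per m/s: a fast push meets far more force; a freed bottle glides in at 5 to 8 cm/s)
- follower_r (a joint): the same for the right row's follower
- bath_rack: grey plastic bottle rack, a block 176 x 84 x 30 mm fixed to the worktop, long side along its x, with two round wells 61 mm in diameter, 20 mm deep (floor 10 mm above the worktop), at x = -45 mm (free) and x = +45 mm (taken); origin at the centre of its underside
- free_well (a point): centre of the floor of the rack's free well, 10 mm above the worktop
- bottle_rack: a like bottle standing in the rack's other well, 90 mm from the free one: leave it; origin at the centre of its underside
- jar_blue: sample jar with blue lid, 59 mm diameter, 65 mm tall, standing behind the rack: leave it; origin at the centre of its underside
- petri_low: petri dish, 61 mm diameter, 15 mm tall, lower one of a stack of two by the sink's front edge: leave it; origin at the centre of its underside
- beaker: glass beaker, 62 mm diameter, 80 mm tall, by the sink's front edge: leave it; origin at the centre of its underside
Not all that is in view belongs to the job. Leave any yellow look-alike of the bottle_r alone.

How it is judged (in metres and radians):
On the way, in this order (a step that is already met when the one before it is completed fails the run):
1. one bottle has slipped past into the mouth while the other stands back in its row (((x of bottle_l in the frame of feeder below 0.072 m and x of bottle_r in the frame of feeder above 0.086 m) or (x of bottle_r in the frame of feeder below 0.072 m and x of bottle_l in the frame of feeder above 0.086 m))), for 0.1 s.
2. the front bottle stands at the end stop with the other behind it in the outlet (((horizontal distance between bottle_l and pickup below 0.006 m and height (world z) of each of bottle_l, bottle_r below 0.014 m and x of bottle_r in the frame of feeder below 0.066 m) or (horizontal distance between bottle_r and pickup below 0.006 m and height (world z) of each of bottle_r, bottle_l below 0.014 m and x of bottle_l in the frame of feeder below 0.066 m))), for 0.2 s.
At the end, for the whole second after the job is handed in: One bottle stands upright at rest in the free well (centre within 4.5 mm, underside within 5 mm of its floor); the other stands upright on the feeder's floor in the outlet (6 mm before to 66 mm behind the pick-up place, within 12 mm of the lane's centre line); the robot touches nothing ((((horizontal distance between bottle_l and free_well below 0.0045 m and height (world z) of bottle_l below 0.015 m and angle between bottle_l's own z axis and vertical below 0.1 rad and linear speed of bottle_l below 0.02 m/s) and (x of bottle_r in the frame of feeder between -0.006 and 0.066 m and y of bottle_r in the frame of feeder between -0.012 and 0.012 m and height (world z) of bottle_r below 0.014 m and angle between bottle_r's own z axis and vertical below 0.1 rad)) or ((horizontal distance between bottle_r and free_well below 0.0045 m and height (world z) of bottle_r below 0.015 m and angle between bottle_r's own z axis and vertical below 0.1 rad and linear speed of bottle_r below 0.02 m/s) and (x of bottle_l in the frame of feeder between -0.006 and 0.066 m and y of bottle_l in the frame of feeder between -0.012 and 0.012 m and height (world z) of bottle_l below 0.014 m and angle between bottle_l's own z axis and vertical below 0.1 rad)))).
It fails at once if the robot presses on a bottle that still stands in its row or in the mouth with more than 20 N ((x of bottle_l in the frame of feeder between 0.03 and 0.16 m and y of bottle_l in the frame of feeder between -0.085 and 0.085 m and height (world z) of bottle_l below 0.03 m and contact force between the fingers and bottle_l above 20 N) or (x of bottle_l in the frame of feeder between 0.03 and 0.16 m and y of bottle_l in the frame of feeder between -0.085 and 0.085 m and height (world z) of bottle_l below 0.03 m and contact force between the arm and bottle_l above 20 N) or (x of bottle_r in the frame of feeder between 0.03 and 0.16 m and y of bottle_r in the frame of feeder between -0.085 and 0.085 m and height (world z) of bottle_r below 0.03 m and contact force between the fingers and bottle_r above 20 N) or (x of bottle_r in the frame of feeder between 0.03 and 0.16 m and y of bottle_r in the frame of feeder between -0.085 and 0.085 m and height (world z) of bottle_r below 0.03 m and contact force between the arm and bottle_r above 20 N)).
It fails at once if a bottle is lifted out of its row or mouth instead of being fed to the pick-up place ((x of bottle_l in the frame of feeder between 0.03 and 0.16 m and y of bottle_l in the frame of feeder between -0.085 and 0.085 m and height (world z) of bottle_l between 0.022 and 0.09 m) or (x of bottle_r in the frame of feeder between 0.03 and 0.16 m and y of bottle_r in the frame of feeder between -0.085 and 0.085 m and height (world z) of bottle_r between 0.022 and 0.09 m)).
It fails at once if a bottle is tipped by more than about 30 degrees (angle between any of bottle_l, bottle_r, bottle_rack's own z axis and vertical above 0.5 rad).
It fails at once if a bottle is dropped from a height ((contact force between the fingers and bottle_l below 0.02 N and height (world z) of bottle_l above 0.04 m and linear speed of bottle_l above 0.4 m/s) or (contact force between the fingers and bottle_r below 0.02 N and height (world z) of bottle_r above 0.04 m and linear speed of bottle_r above 0.4 m/s)).
It fails at once if a bystander is moved by more than 2 cm (distance of any of bottle_rack, jar_blue, petri_low, beaker from where it was at the start of the episode above 0.02 m).
It also fails if it takes over 72 s, if anything falls off the work surface, if the arm or the gripper's body presses on something with over 40 N, if the wrist force passes 120 N, or if a joint passes its speed limit or range.

## Working session

There is one attempt and no reset: what is moved stays moved. The work goes in short steps, Python scripts to look and compute and a shell command to move; the robot and the scene stay as the last step left them, time stands still between calls to the robot, and variables do not carry over. Pictures are saved under pics/ and viewed, and the job is handed in when it is done.

```bash
mkdir -p pics; python3 - <<'E'
from plant import r
import cv2,numpy as np
s=r.get_state();print(s)
for n in ["scene","top","wrist"]:
    im=r.capture(n);cv2.imwrite(f"pics/{n}0.png",im[:,:,::-1])
    p=r.camera_params(n);print(n,p)
    for t in ["feeder","bottle_l","follower_l","bath_rack","jar_blue","pin_holes"]:
        print(t,[(np.round(d["xy"]).tolist(),round(d["p"],2)) for d in r.recognise(t,n)][:5])
E
```

```text
{'time_s': 0.0, 'joints': array([-5.56278131e+01,  2.05922757e+01,  6.34502820e-01, -2.06694989e-02,
       -7.01363301e+01, -1.65080973e+01]), 'qd': array([-0.09147798, -0.06390611, -0.03574085,  0.05263382,  0.01655231,
       -0.00204975]), 'joint_torque': array([ 1.33079542e-03, -5.82723355e+01,  2.93060428e+01,  6.99736252e+00,
        6.99873941e-03, -1.46209027e-04]), 'tcp_pos': array([ 0.20690486, -0.64199436,  0.22561702]), 'eef_rot': array([ 1.79904254e+02, -8.11243189e-03, -1.62142943e+02]), 'contact_force': array([-0.06212519, -0.10231349, -0.03794501]), 'moment': array([-0.02999399,  0.00745303, -0.0403286 ]), 'gripper_width': 0.08764989942370653}
scene {'vfov': 43.65937139937433, 'cx': 320.6744801413382, 'cy': 196.1128590356989, 'R': array([[ 0.81237314, -0.58313727, -0.00089579],
       [-0.28442829, -0.39489733, -0.87358837],
       [ 0.5090682 ,  0.70993452, -0.48666472]]), 't': array([-0.49190804,  0.17071491,  1.4477399 ])}
feeder [([264.0, 175.0], 0.68)]
bottle_l [([273.0, 160.0], 0.89), ([270.0, 201.0], 0.85), ([265.0, 151.0], 0.54)]
follower_l [([280.0, 171.0], 
[... 373 characters left out ...]
)}
feeder [([205.0, 216.0], 0.96), ([211.0, 206.0], 0.35)]
bottle_l [([213.0, 204.0], 0.7), ([299.0, 256.0], 0.69), ([192.0, 198.0], 0.6)]
follower_l [([229.0, 195.0], 0.49)]
bath_rack [([306.0, 203.0], 0.85), ([213.0, 205.0], 0.39)]
jar_blue [([282.0, 135.0], 0.82)]
pin_holes [([206.0, 220.0], 0.59)]
wrist {'vfov': 71.60789345125036, 'cx': 318.3476731643245, 'cy': 198.7931539150382, 'R': array([[-3.07232781e-01,  9.51634384e-01, -1.29813831e-04],
       [ 9.12747939e-01,  2.94716980e-01,  2.82901223e-01],
       [ 2.69256790e-01,  8.67980421e-02, -9.59149040e-01]]), 't': array([ 0.67432502, -0.0367717 ,  0.39125448])}
feeder []
bottle_l []
follower_l []
bath_rack []
jar_blue []
pin_holes []
```

View pics/scene0.png

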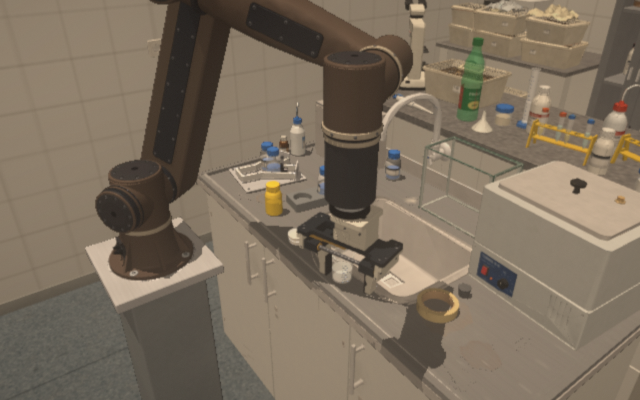

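View pics/top0.png

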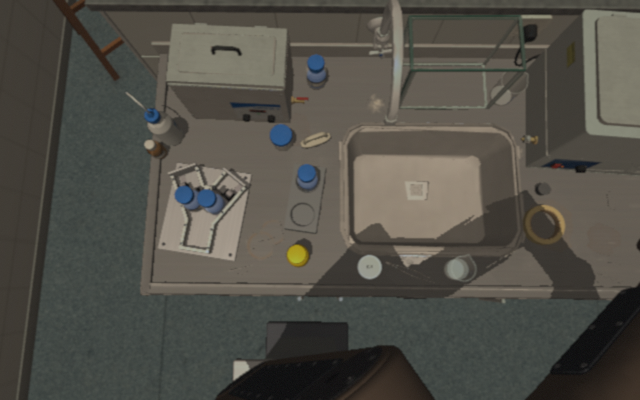

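```bash
python3 - <<'E'
import cv2
a=cv2.imread("pics/top0.png");cv2.imwrite("pics/top0c.png",cv2.resize(a[120:310,130:360],None,fx=3.4,fy=3.1,interpolation=cv2.INTER_CUBIC))
a=cv2.imread("pics/scene0.png");cv2.imwrite("pics/scene0c.png",cv2.resize(a[110:250,210:380],None,fx=4.2,fy=4.2,interpolation=cv2.INTER_CUBIC))
E
```

```text
(no output)
```

View pics/top0c.png

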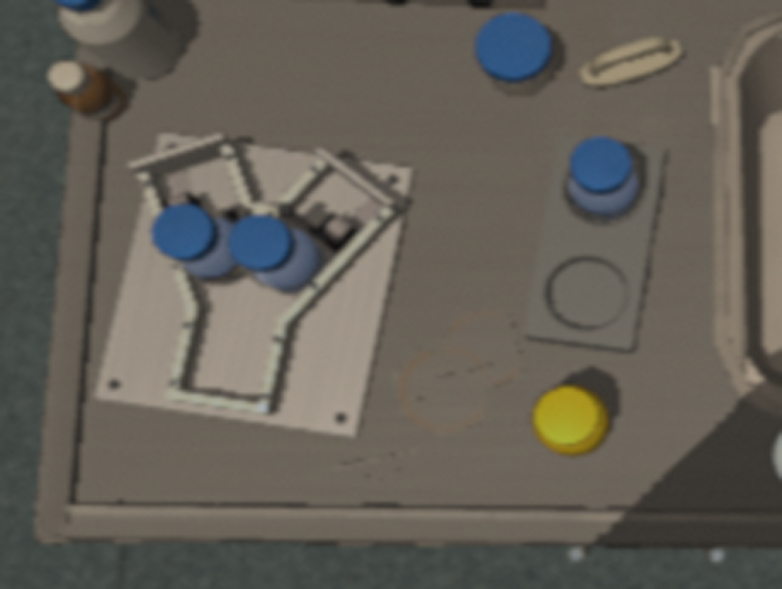

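View pics/scene0c.png

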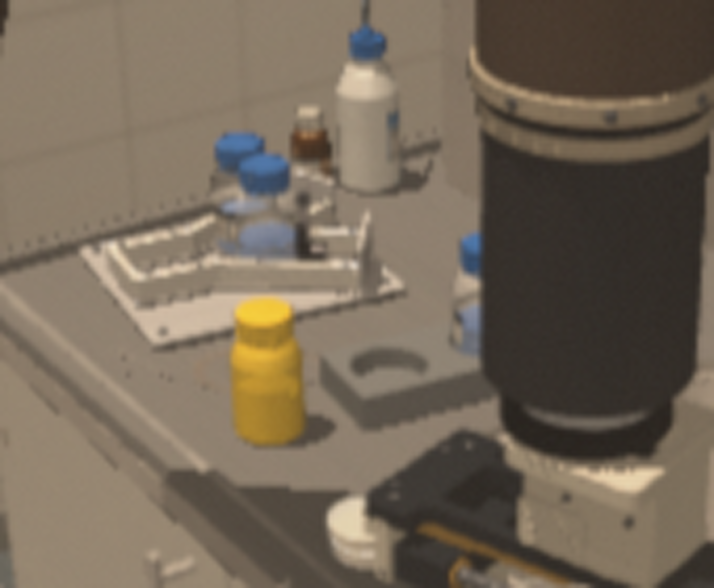

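```bash
cat > h.py <<'E'
import numpy as np,cv2
from plant import r
from scipy.spatial.transform import Rotation as Ro
def ray(p,uv,z):
    f=200/np.tan(np.radians(p["vfov"]/2))
    d=np.array([(uv[0]-p["cx"])/f,(uv[1]-p["cy"])/f,1.])
    R=np.array(p["R"]);t=np.array(p["t"])
    o=-R.T@t; w=R.T@d
    return o+w*(z-o[2])/w[2]
def proj(p,X):
    f=200/np.tan(np.radians(p["vfov"]/2))
    c=(np.array(p["R"])@np.atleast_2d(X).T).T+p["t"]
    return np.c_[f*c[:,0]/c[:,2]+p["cx"],f*c[:,1]/c[:,2]+p["cy"]]
def shift(target,yaw=None):
    s=r.get_state();R=Ro.from_euler('xyz',s["eef_rot"],degrees=True)
    return R.inv().apply(np.array(target)-s["tcp_pos"])
E
python3 - <<'E'
from h import *
p=r.camera_params("top")
C=lambda u,v:(130+u/3.4,120+v/3.1)
for n,uv,z in [("b1",(163,135),.01),("b2",(412,168),.01),("b3",(357,436),.01),("b4",(95,400),.01),("capl",(185,232),.118),("capr",(260,243),.118),("well",(588,292),.03),("caprack",(602,163),.118),("r1",(530,335),.03),("r2",(633,350),.03),("yellow",(570,412),.1),("jar",(513,45),.065)]:
    print(n,np.round(ray(p,C(*uv),z),4))
# camera mount in tool
s=r.get_state();w=r.camera_params("wrist");R=Ro.from_euler('xyz',s["eef_rot"],degrees=True).as_matrix()
print("cam in tool",R.T@(-np.array(w["R"]).T@w["t"]-s["tcp_pos"]),"\naxis",R.T@np.array(w["R"])[2], R.T@np.array(w["R"])[0])
E
```

```text
b1 [0.6579 0.3314 0.01  ]
b2 [0.6306 0.1319 0.01  ]
b3 [0.3991 0.1646 0.01  ]
b4 [0.4266 0.3675 0.01  ]
capl [0.5504 0.2725 0.118 ]
capr [0.5424 0.2187 0.118 ]
well [ 0.5203 -0.0105  0.03  ]
caprack [ 0.6092 -0.0225  0.118 ]
r1 [0.4834 0.0329 0.03  ]
r2 [ 0.4718 -0.0456  0.03  ]
yellow [ 0.4154 -0.0028  0.1   ]
jar [0.7239 0.0494 0.065 ]
cam in tool [ 0.07506385  0.00066438 -0.15915752] 
axis [-2.82905683e-01  7.75302525e-05  9.59147730e-01] [4.92155637e-04 9.99999877e-01 6.43314702e-05]
```

```bash
A="x"; python3 -m inch '-.0333 .0236 -.002 0 0 0 1;-.0333 .0236 -.002 0 0 0 1;-.0333 .0236 -.002 0 0 0 1;-.0333 .0236 -.002 0 0 0 1;-.0333 .0236 -.002 0 0 0 1;-.0333 .0236 -.002 0 0 0 1;-.0333 .0236 -.002 0 0 0 1;-.0333 .0236 -.002 0 0 0 1;-.0333 .0236 -.002 0 0 0 1;-.0333 .0236 -.002 0 0 0 1;-.0333 .0236 -.002 0 0 0 1;-.0333 .0236 -.002 0 0 0 1'; python3 -m inch '-.0165 .0376 0 0 0 0 1;-.0165 .0376 0 0 0 0 1;-.0165 .0376 0 0 0 0 1;-.0165 .0376 0 0 0 0 1;-.0165 .0376 0 0 0 0 1;-.0165 .0376 0 0 0 0 1;-.0165 .0376 0 0 0 0 1;-.0165 .0376 0 0 0 0 1;-.0165 .0376 0 0 0 0 1;-.0165 .0376 0 0 0 0 1;-.0165 .0376 0 0 0 0 1;-.0165 .0376 0 0 0 0 1;0 0 0 0 0 0 1;0 0 0 0 0 0 1'
```

```text
time_s: 2.05
tcp_pos: [0.5014, -0.2485, 0.2511]
eef_rot: [-180.0, 0.0, -162.1]
contact_force: [-0.3, -1.0, 0.0]
gripper_width: 0.0877
time_s: 3.22
tcp_pos: [0.5503, 0.242, 0.2498]
eef_rot: [-180.0, -0.1, -162.0]
contact_force: [1.4, 0.4, -0.4]
gripper_width: 0.0873
```

```bash
python3 -m inch '0 0 0 0 0 -.1219 1;0 0 0 0 0 -.1219 1;0 0 0 0 0 -.1219 1;0 0 0 0 0 -.1219 1;0 0 0 0 0 -.1219 1;0 0 0 0 0 -.1219 1;0 0 0 0 0 -.1219 1;0 0 0 0 0 -.1219 1;0 0 0 0 0 -.1219 1;0 0 0 0 0 -.1219 1;0 0 0 0 0 -.1219 1' ; python3 -m inch '0 0 0 0 0 -.1219 1;0 0 0 0 0 -.1219 1;0 0 0 0 0 -.1219 1;0 0 0 0 0 -.1219 1;0 0 0 0 0 -.1219 1;0 0 0 0 0 -.1219 1;0 0 0 0 0 -.1219 1;0 0 0 0 0 -.1219 1;0 0 0 0 0 -.1219 1;0 0 0 0 0 -.1219 1;0 0 0 0 0 -.1219 1;0 0 0 0 0 0 1;0 0 0 0 0 0 1'; python3 - <<'E'
from h import *
p=r.camera_params("wrist");im=r.capture("wrist");print(p);cv2.imwrite("pics/w1.png",im[:,:,::-1])
im=r.capture("top");cv2.imwrite("pics/t1.png",im[:,:,::-1])
print(r.get_state()["joints"])
E
```

```text
time_s: 4.13
tcp_pos: [0.5505, 0.2387, 0.2509]
eef_rot: [-180.0, 0.0, -85.0]
contact_force: [-0.4, -0.7, 0.4]
gripper_width: 0.0877
time_s: 5.22
tcp_pos: [0.5505, 0.239, 0.2508]
eef_rot: [-180.0, -0.0, -8.8]
contact_force: [0.2, -0.4, -0.3]
gripper_width: 0.0875
{'vfov': 71.60789345125036, 'cx': 318.3476731643245, 'cy': 198.7931539150382, 'R': array([[-1.51668547e-01, -9.88431286e-01, -4.94130049e-04],
       [-9.48599278e-01,  1.45416054e-01,  2.81093546e-01],
       [-2.77769801e-01,  4.31017812e-02, -9.59680246e-01]]), 't': array([0.3209767 , 0.44610777, 0.55774003])}
[ 4.21263434e+01  1.27278505e+01 -7.04743512e+00 -2.57004721e-04
 -7.02156410e+01  3.91375042e+01]
```

View pics/w1.png

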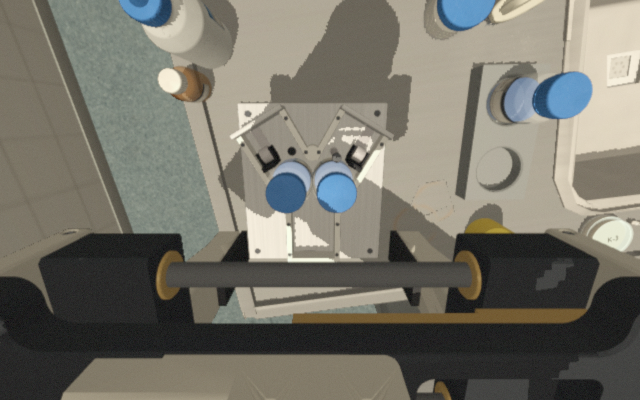

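```bash
python3 - <<'E'
import cv2
a=cv2.imread("pics/w1.png");cv2.imwrite("pics/w1c.png",cv2.resize(a[95:265,225:400],None,fx=3.5*1,fy=3.5,interpolation=cv2.INTER_CUBIC))
E
```

```text
(no output)
```

View pics/w1c.png

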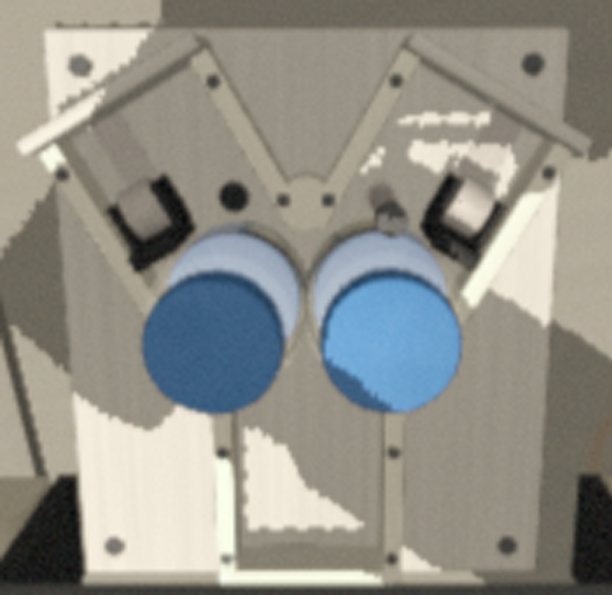

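```bash
python3 - <<'E'
from h import *
from scipy.optimize import least_squares
# recompute camera at current state == capture state
p=r.camera_params("wrist")
C=lambda u,v:(225+u/3.5,95+v/3.5)
f={}
for n,uv,z in [("b1",(47,30),.01),("b2",(568,28),.01),("capl",(213,341),.118),("capr",(391,341),.118),("railL@570",(236,565),.038),("railL@430",(237,430),.038),("railR@565",(385,565),.038),("railR@430",(387,430),.038),("endstop",(305,571),.038),("plug",(233,196),.01),("pin",(391,215),.084)]:
    f[n]=ray(p,C(*uv),z);print(n,np.round(f[n],4))
for nm,im in [("rackcap",(563,96)),("well",(497,168))]:
    print(nm,ray(p,im,.118 if 'cap' in nm else .03))
yaw=np.radians(-8.4);
def T(P,q): 
    d=np.array(P)[:2]-q[:2];c,s=np.cos(q[2]),np.sin(q[2]);return np.array([c*d[0]+s*d[1],-s*d[0]+c*d[1]])
def res(q):
    L=lambda n:T(f[n],q)
    return np.r_[L("capl")-[.093,.028],L("capr")-[.093,-.028],L("railL@570")[1]-.031,L("railL@430")[1]-.031,L("railR@565")[1]+.031,L("railR@430")[1]+.031,L("endstop")[0]+.028,L("b1")[1]-.103,L("b2")[1]+.103]
o=least_squares(res,[.454,.259,yaw]);print(o.x,np.degrees(o.x[2]),np.round(o.fun*1000,1))
for n in f: print(n,np.round(T(f[n],o.x)*1000,1))
p=r.camera_params("top")
for uv,z in [((303,214),.03)]: print(ray(p,uv,z))
E
```

```text
b1 [0.6615 0.334  0.01  ]
b2 [0.6314 0.133  0.01  ]
capl [0.5548 0.2757 0.118 ]
capr [0.5464 0.2209 0.118 ]
railL@570 [0.4366 0.297  0.038 ]
railL@430 [0.4966 0.2858 0.038 ]
railR@565 [0.427  0.2344 0.038 ]
railR@430 [0.4874 0.2254 0.038 ]
endstop [0.4294 0.2685 0.038 ]
plug [0.5873 0.2737 0.01  ]
pin [0.5803 0.2142 0.084 ]
rackcap [ 0.61042672 -0.01349705  0.118     ]
well [ 0.5233066  -0.00512557  0.03      ]
[ 0.45790241  0.26149045 -0.14710534] -8.428515161084393 [ 0.8  0.2  0.5  0.8  1.  -1.3 -0.3 -0.4 -1.3 -1.4  1.3]
b1 [190.8 101.6]
b2 [ 190.5 -101.7]
capl [93.8 28.2]
capr [ 93.5 -27.2]
railL@570 [-26.3  32. ]
railL@430 [34.8 29.7]
railR@565 [-26.6 -31.3]
railR@430 [ 34.5 -31.4]
endstop [-29.3   2.7]
plug [126.2  31. ]
pin [128.1 -28.8]
[ 0.52077148 -0.01064603  0.03      ]
```

The wrist picture shows a flat black plug at about (292,151) behind the left bottle. A dark-headed pin stands at about (336,156) behind the right bottle, so the left one should give. I'll confirm that by feel, using shut fingers.

```bash
python3 -m inch '-.0172 -.0196 0 0 0 -.0065 0;-.0172 -.0196 0 0 0 0 0;-.0173 -.0197 0 0 0 0 0;0 0 .02 0 0 0 0;0 0 .03 0 0 0 0;0 0 .03 0 0 0 0;0 0 .03 0 0 0 0;0 0 .02 0 0 0 0;0 0 .01 0 0 0 0;0 0 0 0 0 0 0;0 0 0 0 0 0 0;0 0 0 0 0 0 0' 30; python3 - <<'E'
from h import *
im=r.capture("wrist");cv2.imwrite("pics/w2.png",im[:,:,::-1])
s=r.get_state();d=s["tcp_pos"][:2]-[.458,.2615];c,q=np.cos(-.1471),np.sin(-.1471);print(c*d[0]+q*d[1],-q*d[0]+c*d[1],s["tcp_pos"],s["eef_rot"],s["gripper_width"])
E
```

```text
time_s: 6.32
tcp_pos: [0.5088, 0.3063, 0.1122]
eef_rot: [-179.9, -0.1, -8.1]
contact_force: [1.1, 0.1, 0.4]
gripper_width: 0.013
0.043601383073601216 0.05179120759547811 [0.50872154 0.30634122 0.11234655] [-1.79875334e+02 -1.04054278e-01 -8.12700258e+00] 0.009274366204264837
```

View pics/w2.png

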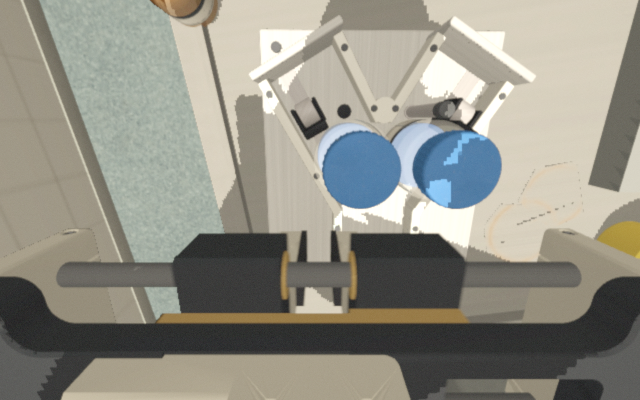

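```bash
python3 -m inch '0 0 .015 0 0 0 0;0 0 .015 0 0 0 0;0 0 .015 0 0 0 0;0 0 .01 0 0 0 0;0 0 0 0 0 0 0;0 0 0 0 0 0 0'; python3 - <<'E'
from h import *
im=r.capture("wrist");cv2.imwrite("pics/w3.png",cv2.resize(im[60:300,170:490,::-1],None,fx=2.4,fy=2.4,interpolation=cv2.INTER_CUBIC))
im=r.capture("scene");cv2.imwrite("pics/s3.png",cv2.resize(im[110:250,200:380,::-1],None,fx=4,fy=4,interpolation=cv2.INTER_CUBIC))
s=r.get_state();d=s["tcp_pos"][:2]-[.458,.2615];c,q=np.cos(-.1471),np.sin(-.1471);print(c*d[0]+q*d[1],-q*d[0]+c*d[1],s["tcp_pos"],s["eef_rot"],s["gripper_width"])
E
```

```text
time_s: 6.87
tcp_pos: [0.5081, 0.3057, 0.0561]
eef_rot: [-180.0, -0.0, -8.1]
contact_force: [-0.1, 0.2, 0.2]
gripper_width: 0.0004
0.04337546330556835 0.051617838664573645 [0.50847265 0.30620284 0.0567872 ] [-1.79919964e+02 -6.95637544e-02 -8.09607969e+00] 0.0008074346206209957
```

View pics/w3.png

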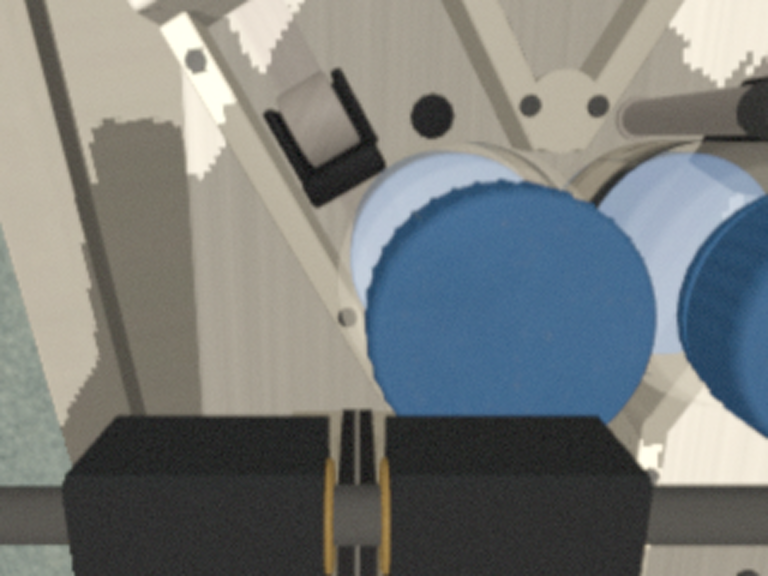

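View pics/s3.png

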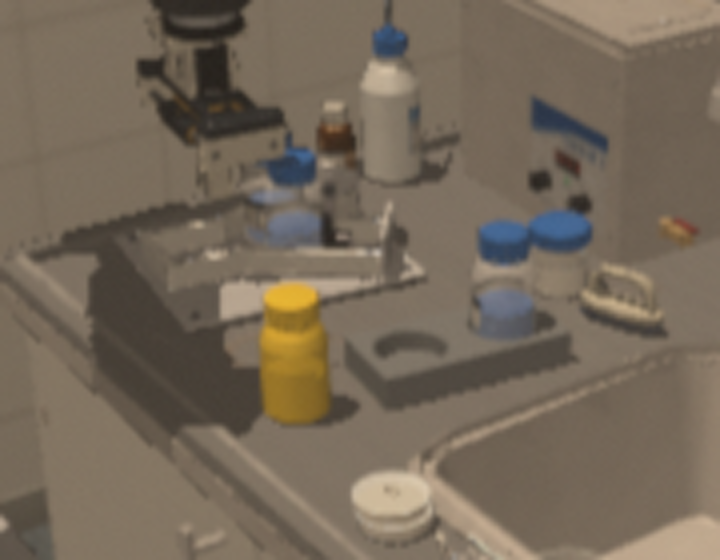

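```bash
python3 - <<'E'
import cv2
a=cv2.imread("pics/w1.png");cv2.imwrite("pics/w1d.png",cv2.resize(a[215:330,150:490],None,fx=2.3,fy=2.3,interpolation=cv2.INTER_CUBIC))
E
```

```text
(no output)
```

View pics/w1d.png

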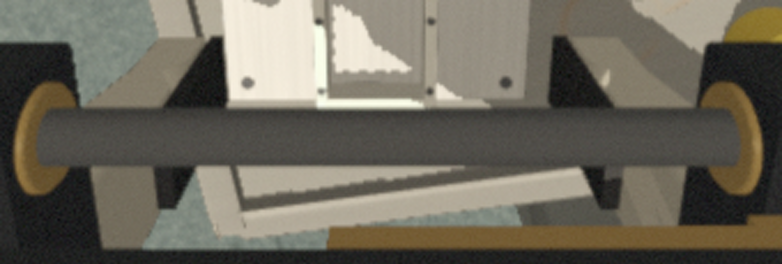

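```bash
cat >> h.py <<'E'
def fe():
    s=r.get_state();d=s["tcp_pos"][:2]-[.458,.2615];c,q=np.cos(-.1471),np.sin(-.1471)
    F=s["contact_force"];return np.round([1e3*(c*d[0]+q*d[1]),1e3*(-q*d[0]+c*d[1]),1e3*s["tcp_pos"][2],c*F[0]+q*F[1],-q*F[0]+c*F[1],F[2],s["time_s"]],2)
E
python3 -m inch '.003 .0006 0 0 0 0 0;.003 .0006 0 0 0 0 0;.002 0 0 0 0 0 0;0 0 0 0 0 0 0;0 0 0 0 0 0 0'; python3 -c "from h import *;print(fe())"
python3 -m inch '.0005 0 0 0 0 0 0;.0005 0 0 0 0 0 0;0 0 0 0 0 0 0'; python3 -c "from h import *;print(fe())"
python3 -m inch '.0005 0 0 0 0 0 0;.0005 0 0 0 0 0 0;0 0 0 0 0 0 0'; python3 -c "from h import *;print(fe())"
```

```text
time_s: 7.38
tcp_pos: [0.5158, 0.3032, 0.0557]
eef_rot: [-180.0, -0.0, -8.1]
contact_force: [-0.2, 0.6, 0.3]
gripper_width: 0.0004
[51.06 49.71 55.67 -0.27  0.55  0.35  7.38]
time_s: 7.63
tcp_pos: [0.5164, 0.3031, 0.0555]
eef_rot: [180.0, 0.0, -8.1]
contact_force: [-1.0, 0.3, 0.3]
gripper_width: 0.0005
[51.63 49.65 55.49 -1.    0.15  0.32  7.63]
time_s: 7.88
tcp_pos: [0.5169, 0.303, 0.0555]
eef_rot: [180.0, 0.0, -8.1]
contact_force: [-4.4, 0.1, 3.5]
gripper_width: 0.0004
[52.22 49.64 55.52 -4.37 -0.53  3.51  7.88]
```

```bash
python3 -m inch '0 0 0 0 0 0 0;0 0 0 0 0 0 0'; python3 -c "from h import *;print(fe())"
python3 -m inch '0 0 -.001 0 0 0 0;0 0 -.001 0 0 0 0;0 0 0 0 0 0 0'; python3 -c "
from h import *;print(fe())
im=r.capture('wrist');cv2.imwrite('pics/w4.png',cv2.resize(im[60:300,170:490,::-1],None,fx=2.4,fy=2.4,interpolation=cv2.INTER_CUBIC))
print(fe())"
```

```text
time_s: 8.05
tcp_pos: [0.517, 0.303, 0.0555]
eef_rot: [180.0, 0.0, -8.1]
contact_force: [-5.3, 1.5, 3.5]
gripper_width: 0.0005
[52.28 49.68 55.55 -5.46  0.72  3.5   8.05]
time_s: 8.3
tcp_pos: [0.5172, 0.3028, 0.0574]
eef_rot: [180.0, 0.0, -8.1]
contact_force: [-3.5, 0.7, 0.2]
gripper_width: 0.0002
[52.53 49.52 57.36 -3.52  0.16  0.22  8.3 ]
[ 5.252e+01  4.947e+01  5.733e+01 -4.140e+00 -4.000e-02  7.000e-02
  8.350e+00]
```

View pics/w4.png

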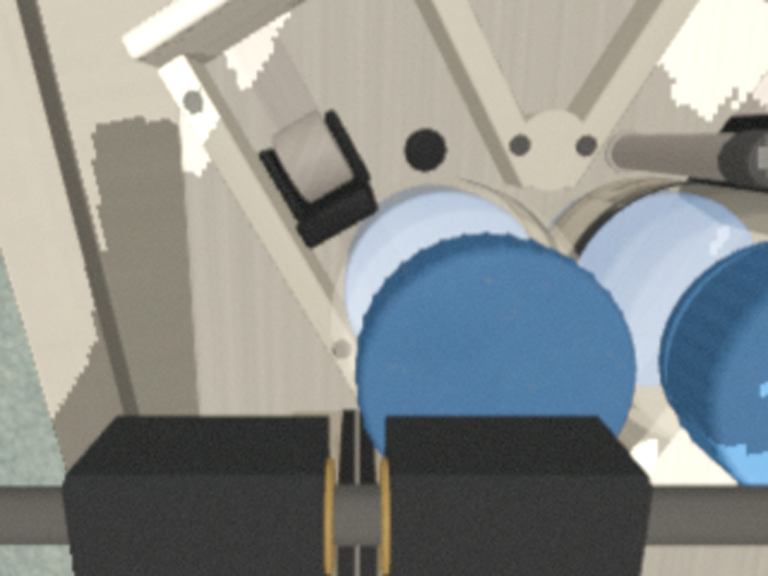

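```bash
for i in 1; do python3 -m inch '.00043 -.00025 0 0 0 0 0;.00043 -.00025 0 0 0 0 0;0 0 0 0 0 0 0' >/dev/null; done; python3 -c "from h import *;print(fe())"
python3 -m inch '.00043 -.00025 0 0 0 0 0;.00043 -.00025 0 0 0 0 0;0 0 0 0 0 0 0' >/dev/null;  python3 -c "from h import *;print(fe())"
```

```text
[53.44 49.98 57.66 -5.24 -0.64  2.8   8.6 ]
[54.32 50.73 57.8  -6.13  0.4   3.21  8.85]
```

```bash
python3 -m inch '.00043 -.00025 0 0 0 0 0;.00043 -.00025 0 0 0 0 0;0 0 0 0 0 0 0' >/dev/null;  python3 -c "from h import *;print(fe())"
python3 -m inch '.00043 -.00025 0 0 0 0 0;.00043 -.00025 0 0 0 0 0;0 0 0 0 0 0 0' >/dev/null;  python3 -c "from h import *;print(fe())"
```

```text
[55.24 51.49 57.97 -6.41  1.37  2.93  9.1 ]
[56.2  52.26 58.06 -6.36  1.29  3.41  9.35]
```

```bash
python3 -m inch '.00043 -.00025 0 0 0 0 0;.00043 -.00025 0 0 0 0 0;.00043 -.00025 0 0 0 0 0;.00043 -.00025 0 0 0 0 0;0 0 0 0 0 0 0' >/dev/null;  python3 -c "from h import *;print(fe())"
python3 -m inch '.00043 -.00025 0 0 0 0 0;.00043 -.00025 0 0 0 0 0;.00043 -.00025 0 0 0 0 0;0 0 0 0 0 0 0' >/dev/null;  python3 -c "
from h import *;print(fe())
im=r.capture('wrist');cv2.imwrite('pics/w5.png',cv2.resize(im[60:300,170:490,::-1],None,fx=2.4,fy=2.4,interpolation=cv2.INTER_CUBIC))
im=r.capture('top');cv2.imwrite('pics/t5.png',cv2.resize(im[120:310,130:360,::-1],None,fx=3,fy=3,interpolation=cv2.INTER_CUBIC))"
```

```text
[58.09 53.64 58.22 -5.98  2.01  3.24  9.77]
[59.51 54.64 58.29 -6.17  2.44  3.2  10.1 ]
```

View pics/w5.png

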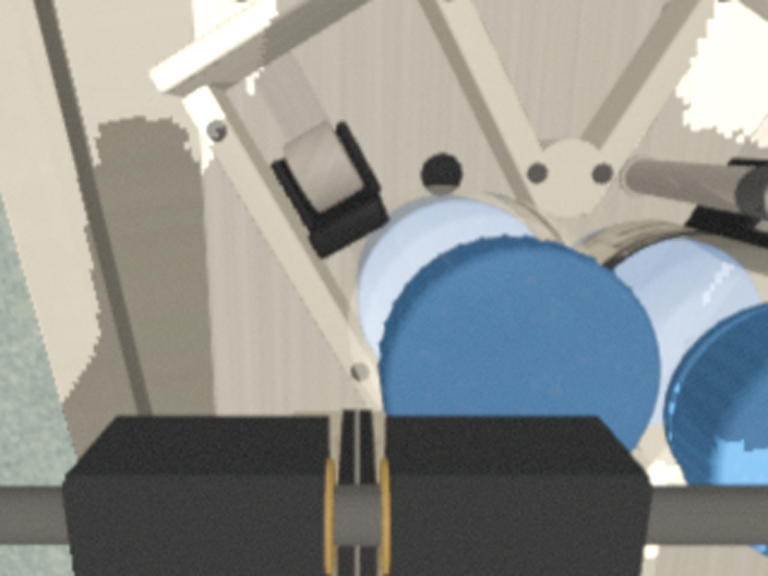

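View pics/t5.png

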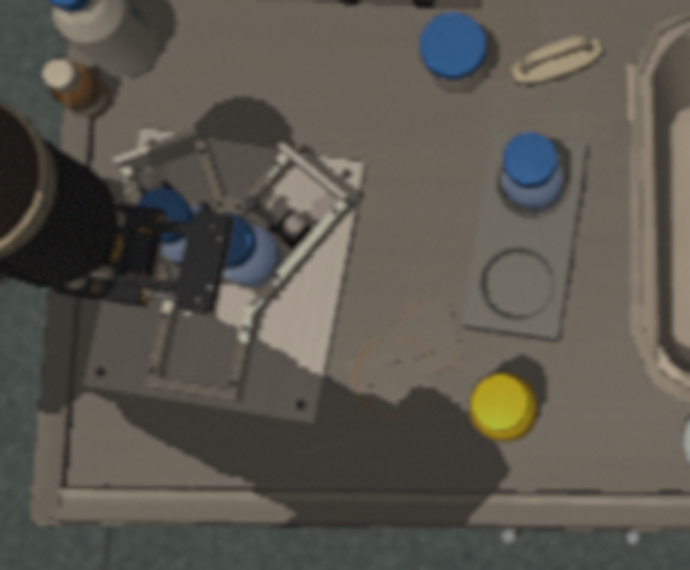

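```bash
python3 -m inch '.00043 -.00025 0 0 0 0 0;.00043 -.00025 0 0 0 0 0;.00043 -.00025 0 0 0 0 0;.00043 -.00025 0 0 0 0 0;0 0 0 0 0 0 0;0 0 0 0 0 0 0' >/dev/null;  python3 -c "
from h import *;print(fe())
p=r.camera_params('wrist');im=r.capture('wrist');cv2.imwrite('pics/w6.png',im[:,:,::-1])
for d in r.recognise('bottle_l','wrist')[:4]: print(d)
"
```

```text
[61.43 55.84 58.34 -4.77  2.68  3.1  10.7 ]
{'xy': [381.3, 191.3], 'p': 0.87}
{'xy': [488.7, 219.6], 'p': 0.67}
{'xy': [402.2, 102.1], 'p': 0.47}
```

View pics/w6.png

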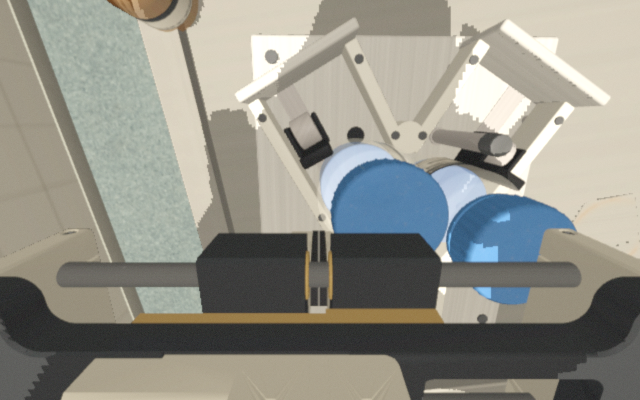

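```bash
cat >> h.py <<'E'
def tf(P):
    d=np.array(P)[:2]-[.458,.2615];c,q=np.cos(-.1471),np.sin(-.1471);return np.round([1e3*(c*d[0]+q*d[1]),1e3*(-q*d[0]+c*d[1])],1)
E
python3 -m inch '0 0 0 0 0 0 0;0 0 0 0 0 0 0;0 0 0 0 0 0 0' >/dev/null;python3 -c "
from h import *;print(fe())
p=r.camera_params('wrist')
print(tf(ray(p,(390,208),.118)),tf(ray(p,(512,248),.118)))
im=r.capture('wrist');cv2.imwrite('pics/w7.png',im[:,:,::-1])"
```

```text
[61.51 56.01 58.32 -4.31  3.1   2.48 11.05]
[105.8  30.2] [ 89.6 -19.1]
```

View pics/w7.png

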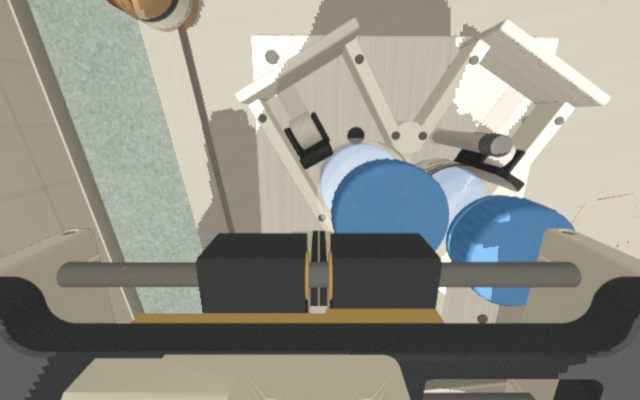

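```bash
python3 -m inch '.0005 -.0001 0 0 0 0 0;.0005 -.0001 0 0 0 0 0;0 0 0 0 0 0 0;0 0 0 0 0 0 0' >/dev/null;python3 -c "
from h import *;print(fe())
im=r.capture('wrist');cv2.imwrite('pics/w8.png',im[:,:,::-1])"
```

```text
[62.58 56.21 58.34 -3.8   2.67  0.74 11.43]
```

View pics/w8.png

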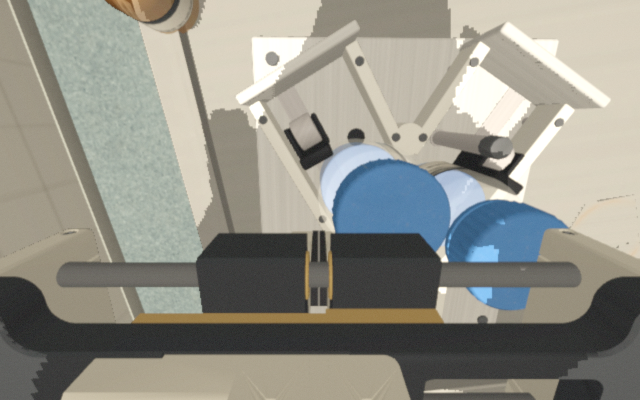

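```bash
python3 -m inch '.0005 .0001 0 0 0 0 0;.0005 .0001 0 0 0 0 0;0 0 0 0 0 0 0;0 0 0 0 0 0 0' >/dev/null;python3 -c "
from h import *;print(fe())
im=r.capture('wrist');cv2.imwrite('pics/w9.png',im[:,:,::-1])"
```

```text
[63.45 55.77 58.19 -4.5   4.22  1.68 11.82]
```

View pics/w9.png

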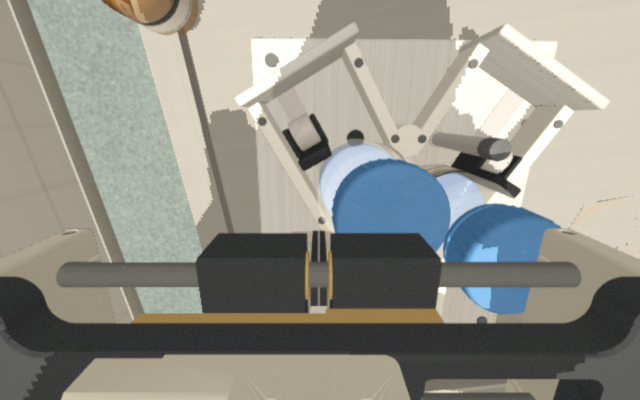

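```bash
python3 -m inch '.0005 -.0001 0 0 0 0 0;.0005 -.0001 0 0 0 0 0;0 0 0 0 0 0 0;0 0 0 0 0 0 0;0 0 0 0 0 0 0;0 0 0 0 0 0 0' >/dev/null;python3 -c "
from h import *;print(fe())
im=r.capture('wrist');cv2.imwrite('pics/w10.png',im[:,:,::-1])"
```

```text
[64.53 55.93 58.16 -2.69  2.88  1.56 12.37]
```

View pics/w10.png

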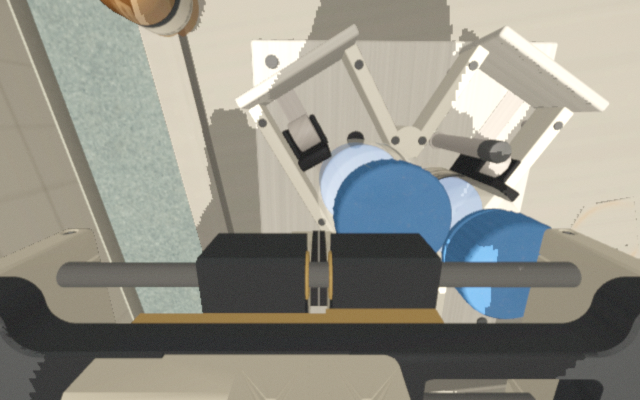

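```bash
python3 -m inch '.0005 0 0 0 0 0 0;.0005 0 0 0 0 0 0;0 0 0 0 0 0 0;0 0 0 0 0 0 0;0 0 0 0 0 0 0' >/dev/null;python3 -c "from h import *;print(fe())"; python3 -m inch '.0005 0 0 0 0 0 0;0 0 0 0 0 0 0;0 0 0 0 0 0 0;0 0 0 0 0 0 0;0 0 0 0 0 0 0' >/dev/null;python3 -c "
from h import *;print(fe())
im=r.capture('wrist');cv2.imwrite('pics/w11.png',im[:,:,::-1])"
```

```text
[65.21 55.26 57.77 -2.83  4.    1.47 12.83]
[65.49 54.72 57.5  -1.79  2.98 -0.1  13.25]
```

View pics/w11.png

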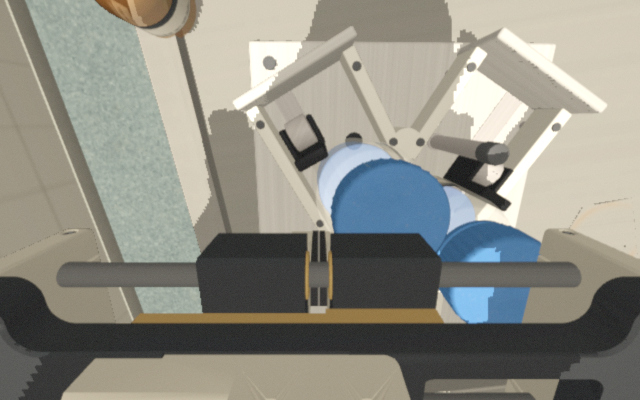

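```bash
python3 -m inch '0 0 0 0 0 0 0;0 0 0 0 0 0 0;0 0 0 0 0 0 0;0 0 0 0 0 0 0;0 0 0 0 0 0 0;0 0 0 0 0 0 0' >/dev/null;python3 -c "
from h import *;print(fe())
im=r.capture('wrist');cv2.imwrite('pics/w12.png',im[:,:,::-1])"
```

```text
[65.32 54.3  57.45 -3.02  0.11  0.   13.8 ]
```

View pics/w12.png

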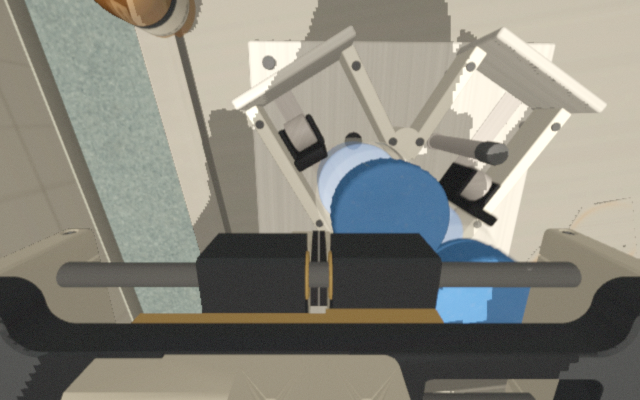

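```bash
python3 -m inch '0 0 0 0 0 0 0;0 0 0 0 0 0 0;0 0 0 0 0 0 0;0 0 0 0 0 0 0;0 0 0 0 0 0 0;0 0 0 0 0 0 0;0 0 0 0 0 0 0;0 0 0 0 0 0 0' >/dev/null;python3 -c "
from h import *;print(fe())
p=r.camera_params('wrist')
print(tf(ray(p,(390,210),.118)),tf(ray(p,(483,284),.118)))
im=r.capture('wrist');cv2.imwrite('pics/w13.png',im[:,:,::-1])"
```

```text
[65.35 54.74 57.49 -5.01 -0.94  1.11 14.52]
[109.3  29.2] [ 77.7 -11.2]
```

View pics/w13.png

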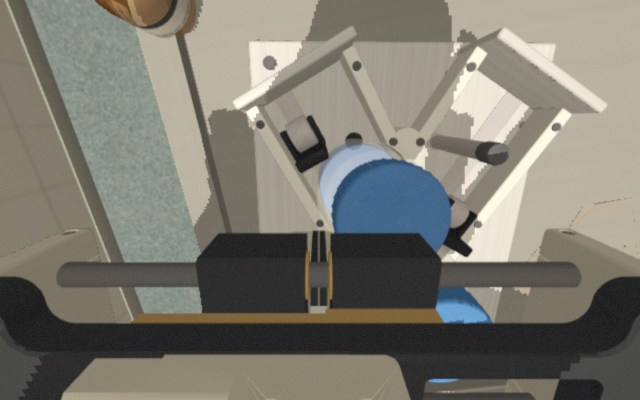

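```bash
python3 -m inch '0 -.006 0 0 0 0 0;0 -.008 0 0 0 0 0;0 -.008 0 0 0 0 0;0 -.008 0 0 0 0 0;0 -.008 0 0 0 0 0;0 0 0 0 0 0 0;0 0 0 0 0 0 0' ;python3 -c "
from h import *;print(fe())
im=r.capture('wrist');cv2.imwrite('pics/w14.png',im[:,:,::-1])"; python3 -m inch '0 0 0 0 0 0 0;0 0 0 0 0 0 0;0 0 0 0 0 0 0;0 0 0 0 0 0 0;0 0 0 0 0 0 0;0 0 0 0 0 0 0;0 0 0 0 0 0 0;0 0 0 0 0 0 0' >/dev/null;python3 -c "
from h import *;print(fe())
im=r.capture('wrist');cv2.imwrite('pics/w15.png',im[:,:,::-1])
im=r.capture('top');cv2.imwrite('pics/t15.png',cv2.resize(im[120:310,130:360,::-1],None,fx=3,fy=3,interpolation=cv2.INTER_CUBIC))"
```

```text
time_s: 15.15
tcp_pos: [0.5362, 0.3444, 0.0573]
eef_rot: [180.0, -0.0, -8.1]
contact_force: [0.3, -0.3, 0.7]
gripper_width: 0.0003
[65.19 93.42 57.33  0.32 -0.27  0.69 15.15]
[65.26 92.77 57.59  0.19 -0.96 -0.86 15.87]
```

View pics/w15.png

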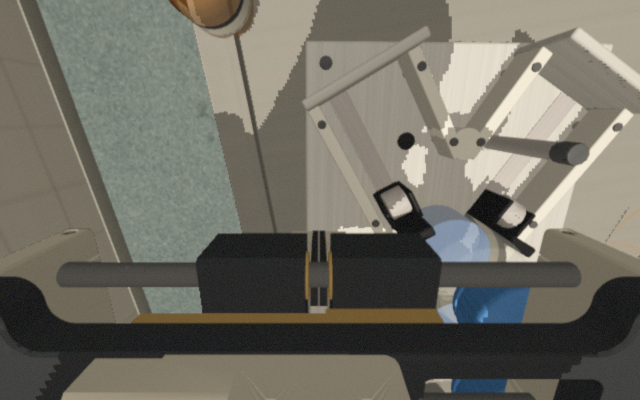

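View pics/t15.png

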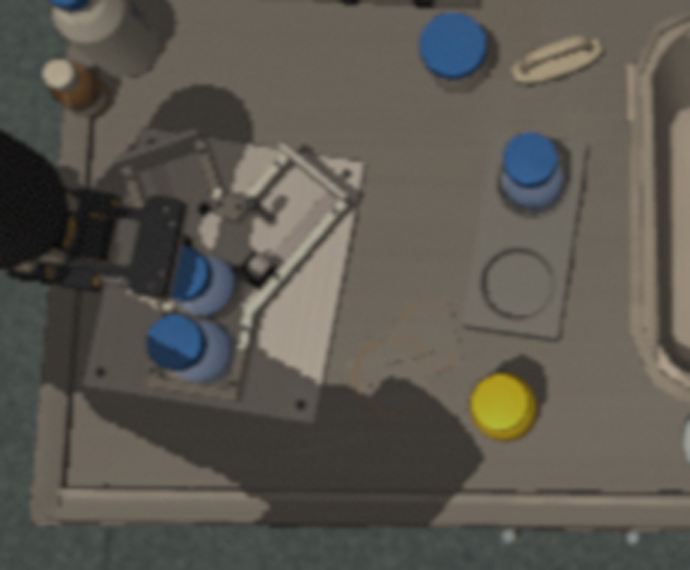

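```bash
python3 -m inch '0 0 -.03 0 0 0 0;0 0 -.04 0 0 0 1;0 0 -.04 0 0 0 1;0 0 -.04 0 0 0 1;0 0 -.03 0 0 0 1;0 .03 0 0 0 0 1;0 .03 0 0 0 0 1;0 .03 0 0 0 0 1;0 0 0 0 0 0 1;0 0 0 0 0 0 1' ;python3 -c "
from h import *;print(fe())
p=r.camera_params('top');im=r.capture('top');cv2.imwrite('pics/t16.png',im[:,:,::-1])
print(tf(ray(p,(188,234.3),.118)))
im=r.capture('wrist');cv2.imwrite('pics/w16.png',im[:,:,::-1])"
```

```text
time_s: 16.8
tcp_pos: [0.5233, 0.2533, 0.2383]
eef_rot: [-179.9, -0.0, -8.2]
contact_force: [-0.2, 0.2, 0.7]
gripper_width: 0.0549
[ 6.584e+01  1.480e+00  2.383e+02 -1.900e-01  2.200e-01  6.800e-01
  1.680e+01]
[-2.3 -4.4]
```

View pics/w16.png

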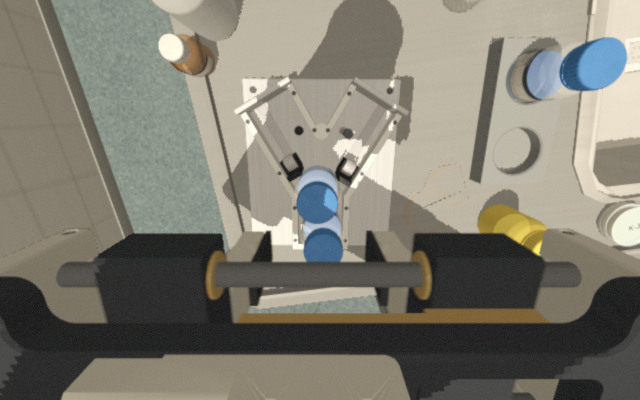

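```bash
python3 -c "
from h import *
p=r.camera_params('wrist')
for n,uv,z in [('front',(323,246),.118),('rear',(317,202),.118),('well',(517,151),.03),('rackcap',(594,64),.118)]:
  P=ray(p,uv,z);print(n,P,tf(P))
im=r.capture('wrist')[:,:,::-1]
cv2.imwrite('pics/w17a.png',cv2.resize(im[150:270,260:390],None,fx=5,fy=5,interpolation=cv2.INTER_CUBIC))
cv2.imwrite('pics/w17b.png',cv2.resize(im[20:200,460:640],None,fx=3.3,fy=3.3,interpolation=cv2.INTER_CUBIC))
"
```

```text
front [0.46468836 0.25920924 0.118     ] [ 7.  -1.3]
rear [0.51586515 0.2585488  0.118     ] [57.7  5.6]
well [ 0.52171273 -0.00694169  0.03      ] [ 102.4 -256.2]
rackcap [ 0.61114749 -0.01181802  0.118     ] [ 191.6 -247.9]
```

View pics/w17a.png

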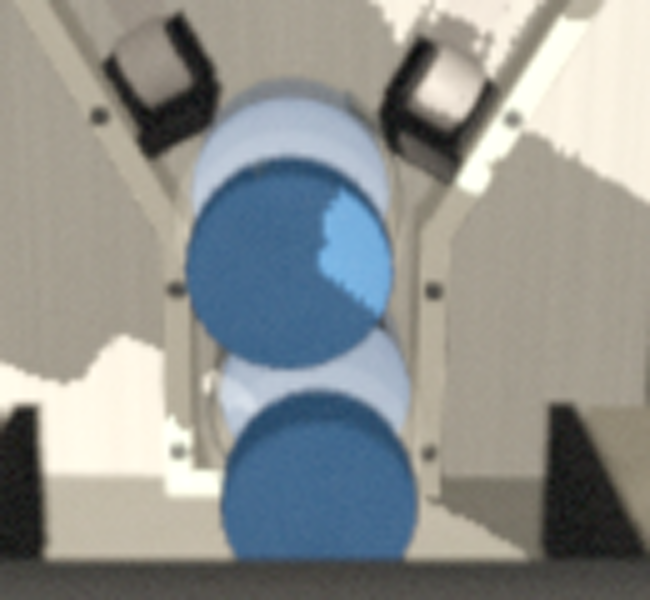

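View pics/w17b.png

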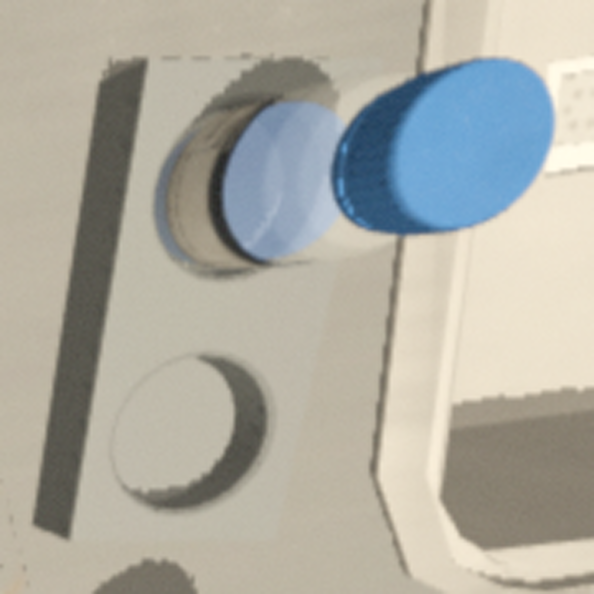

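```bash
python3 -m inch '-.034 .0015 0 0 0 0 1;-.034 .0015 0 0 0 0 1;0 0 .03 0 0 0 1;0 0 .03 0 0 0 1;0 0 .02 0 0 0 1;0 0 .02 0 0 0 1;0 0 .01 0 0 0 1;0 0 0 0 0 0 1;0 0 0 0 0 0 1'; python3 -c "
from h import *
im=r.capture('wrist')[:,:,::-1];cv2.imwrite('pics/w18.png',im)
im=r.capture('scene')[:,:,::-1];cv2.imwrite('pics/s18.png',cv2.resize(im[110:250,200:380],None,fx=4,fy=4,interpolation=cv2.INTER_CUBIC))"
```

```text
time_s: 17.7
tcp_pos: [0.4559, 0.2617, 0.1275]
eef_rot: [179.9, 0.0, -8.1]
contact_force: [0.1, -0.4, 0.6]
gripper_width: 0.0872
```

View pics/w18.png

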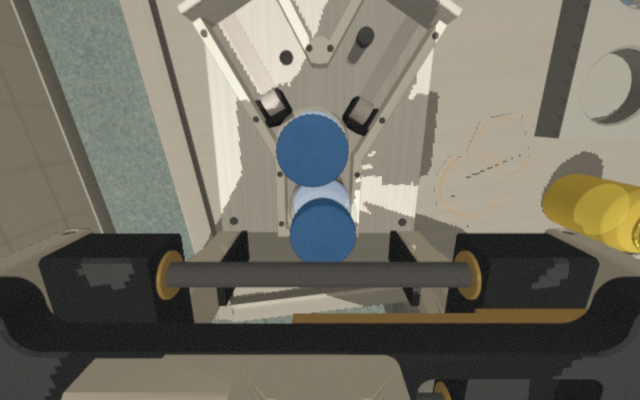

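View pics/s18.png

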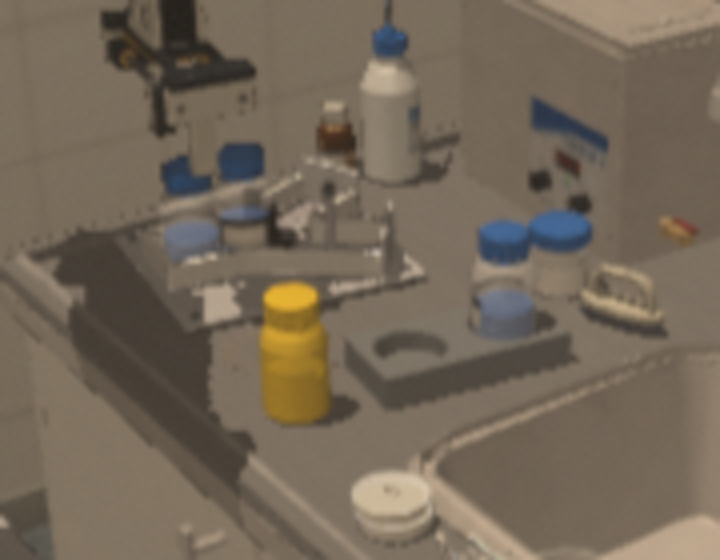

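```bash
python3 -c "
from h import *
p=r.camera_params('wrist');s=r.get_state();R=Ro.from_euler('xyz',s['eef_rot'],degrees=True)
for o in [(.0095,.044,0),(.0095,-.044,0),(0,.044,0),(.0095,.065,0)]: print(o,proj(p,s['tcp_pos']+R.apply(o)))
print(ray(p,(323,231),.118))
im=cv2.imread('pics/w18.png');cv2.imwrite('pics/w18c.png',cv2.resize(im[180:300,180:460],None,fx=2.8,fy=2.8,interpolation=cv2.INTER_CUBIC))
p=r.camera_params('scene')
print(proj(p,[[.458,.26,.118],[.458,.26,.08],[.61,-.02,.118]]))
"
```

```text
(0.0095, 0.044, 0) [[391.18037908 231.17132198]]
(0.0095, -0.044, 0) [[249.12687033 231.08775377]]
(0, 0.044, 0) [[390.05736537 245.16713758]]
(0.0095, 0.065, 0) [[425.08312388 231.19126651]]
[0.46117147 0.25943796 0.118     ]
[[245.68363319 150.46320482]
 [246.45220028 159.99961583]
 [325.17302241 167.11099234]]
```

View pics/w18c.png

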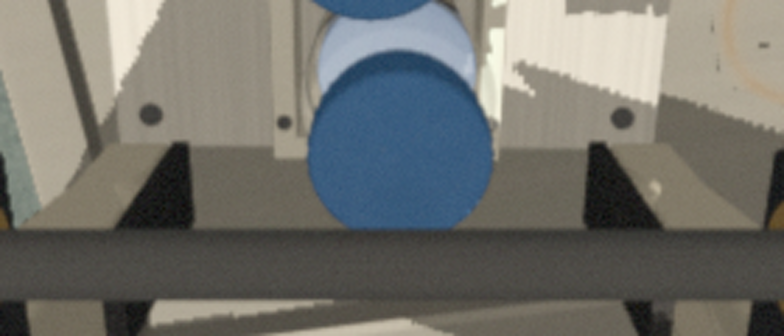

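```bash
python3 -m inch '.0045 .0022 0 0 0 0 1;0 0 .02 0 0 0 1;0 0 .02 0 0 0 1;0 0 .015 0 0 0 1;0 0 .01 0 0 0 1;0 0 .0055 0 0 0 1;0 0 0 0 0 0 1;0 0 0 0 0 0 1'; python3 -c "
from h import *;print(fe())"
```

```text
time_s: 18.47
tcp_pos: [0.4603, 0.2587, 0.0577]
eef_rot: [-180.0, -0.0, -8.1]
contact_force: [-0.2, -1.5, 0.5]
gripper_width: 0.0875
[ 2.72 -2.44 57.66 -0.   -1.54  0.47 18.47]
```

```bash
python3 -m inch '0 0 0 0 0 0 .6;0 0 0 0 0 0 .6;0 0 0 0 0 0 .5;0 0 0 0 0 0 .5;0 0 0 0 0 0 .5;0 0 0 0 0 0 .5;0 0 0 0 0 0 .5' 20; python3 -c "
from h import *;print(fe())"
```

```text
time_s: 19.05
tcp_pos: [0.4599, 0.2584, 0.0573]
eef_rot: [-180.0, -0.0, -8.1]
contact_force: [-0.1, -0.3, 2.9]
gripper_width: 0.0556
[ 2.31 -2.76 57.28 -0.1  -0.34  2.87 19.05]
```

```bash
python3 -m inch '0 0 0 0 0 0 .4;0 0 -.003 0 0 0 .4;0 0 -.005 0 0 0 .4;0 0 -.01 0 0 0 .4;0 0 -.015 0 0 0 .4;0 0 -.02 0 0 0 .4;0 0 -.02 0 0 0 .4;0 0 -.025 0 0 0 .4;0 0 -.025 0 0 0 .4;0 0 -.02 0 0 0 .4;0 0 0 0 0 0 .4;0 0 0 0 0 0 .4;0 0 0 0 0 0 .4' 25; python3 -c "
from h import *;print(fe())
im=r.capture('wrist')[:,:,::-1];cv2.imwrite('pics/w19.png',im)
im=r.capture('scene')[:,:,::-1];cv2.imwrite('pics/s19.png',cv2.resize(im[60:250,200:400],None,fx=3.5,fy=3.1,interpolation=cv2.INTER_CUBIC))"
```

```text
time_s: 20.13
tcp_pos: [0.459, 0.2578, 0.1996]
eef_rot: [180.0, 0.1, -8.1]
contact_force: [-0.3, -0.3, -3.5]
gripper_width: 0.0559
[  1.53  -3.49 199.62  -0.26  -0.39  -3.53  20.13]
```

View pics/w19.png

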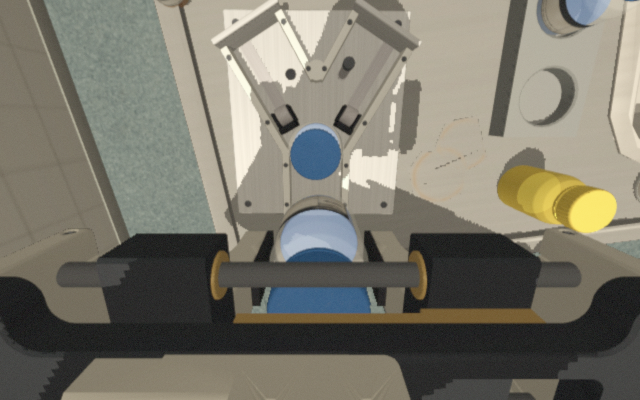

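View pics/s19.png

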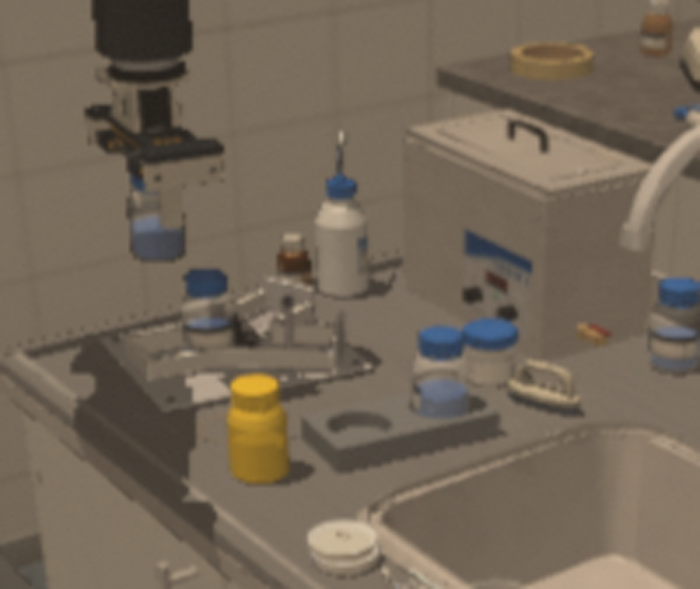

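```bash
python3 -c "
from h import *
p=r.camera_params('wrist');s=r.get_state();R=Ro.from_euler('xyz',s['eef_rot'],degrees=True)
im=cv2.imread('pics/w19.png')
big=cv2.resize(im[170:330,220:420],None,fx=3.8,fy=3.8,interpolation=cv2.INTER_CUBIC)
a=np.linspace(0,2*np.pi,120)
for ox,col in [(0,(0,0,255)),(.004,(0,255,0))]:
  for rad,h in [(.028,0),(.028,.07),(.0225,.108)]:
    P=np.c_[ox+rad*np.cos(a),rad*np.sin(a),np.full(120,.0473-h)]
    q=(proj(p,s['tcp_pos']+R.apply(P))-[220,170]+.5)*3.8
    cv2.polylines(big,[q.astype(int)],True,col,1)
cv2.imwrite('pics/w19o.png',big)
"
```

```text
(no output)
```

View pics/w19o.png

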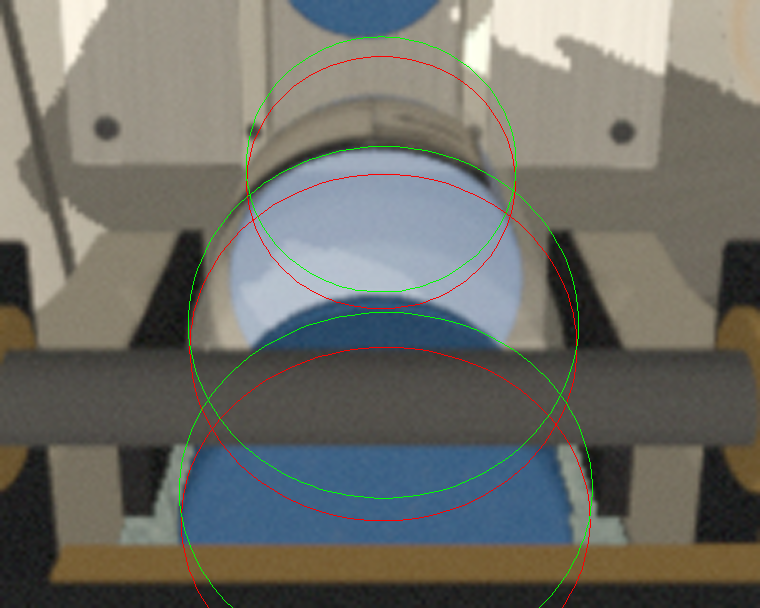

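```bash
python3 -m inch '.001 .01 0 0 0 0 .4;.0025 .02 0 0 0 0 .4;.003 .03 0 0 0 0 .4;.0035 .035 0 0 0 0 .4;.0035 .035 0 0 0 0 .4;.0035 .035 0 0 0 0 .4;.0035 .035 0 0 0 0 .4;.003 .03 0 0 0 0 .4;.0025 .018 0 0 0 0 .4;.001 .008 0 0 0 0 .4;0 0 0 0 0 0 .4;0 0 0 0 0 0 .4;0 0 0 0 0 0 .4;0 0 0 0 0 0 .4'; python3 -c "
from h import *;print(fe())
p=r.camera_params('wrist')
im=r.capture('wrist')[:,:,::-1];cv2.imwrite('pics/w20.png',im)
import pickle;pickle.dump((p,r.get_state()),open('p20.pkl','wb'))"
```

```text
time_s: 21.4
tcp_pos: [0.4505, 0.0019, 0.1999]
eef_rot: [180.0, 0.0, -8.0]
contact_force: [-0.2, 0.7, -2.8]
gripper_width: 0.0554
[  30.65 -257.86  199.86   -0.3     0.66   -2.84   21.4 ]
```

View pics/w20.png

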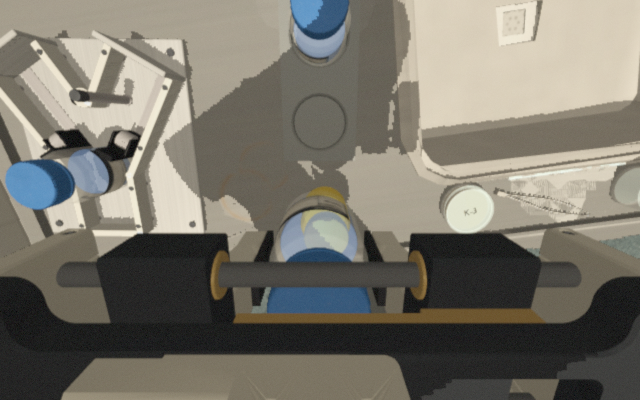

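```bash
python3 -c "
from h import *
import pickle;p,s=pickle.load(open('p20.pkl','rb'))
im=cv2.imread('pics/w20.png')
big=cv2.resize(im[80:175,260:385],None,fx=6,fy=6,interpolation=cv2.INTER_CUBIC)
a=np.linspace(0,2*np.pi,120)
c=ray(p,(320,122),.03);print(c, tf(c))
P=np.c_[c[0]+.0305*np.cos(a),c[1]+.0305*np.sin(a),np.full(120,.03)]
q=(proj(p,P)-[260,80]+.5)*6
cv2.polylines(big,[q.astype(int)],True,(0,0,255),1)
u=np.array([.989,-.147,0]);v=np.array([.147,.989,0])
K=[c+u*(-.043+i)+v*j for i,j in [(0,.042),(0,-.042)]]
for k in K: cv2.circle(big,tuple(((proj(p,k)[0]-[260,80]+.5)*6).astype(int)),4,(0,255,0),1)
cv2.imwrite('pics/w20o.png',big)
"
```

```text
[ 0.52177669 -0.00887828  0.03      ] [ 102.7 -258.1]
```

View pics/w20o.png

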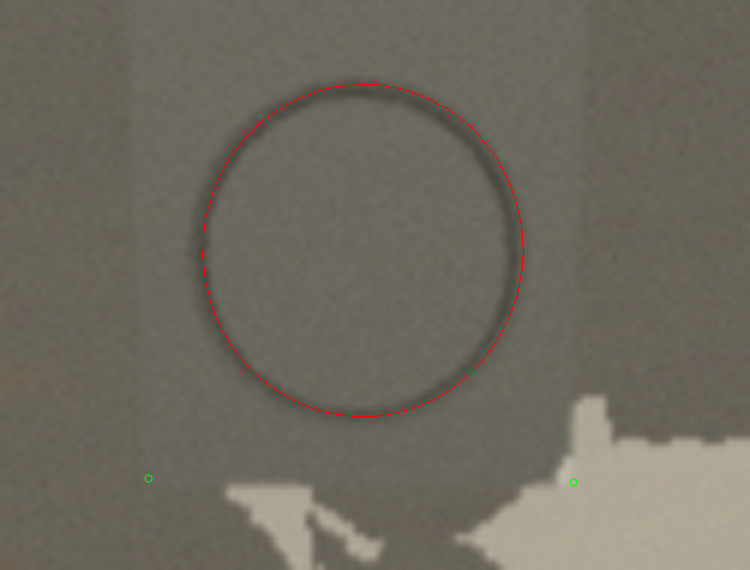

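```bash
python3 -m inch '.01 0 0 0 0 0 .4;.02 0 0 0 0 0 .4;.02 0 0 0 0 0 .4;.015 0 0 0 0 0 .4;.0051 -.0003 0 0 0 0 .4;0 0 .015 0 0 0 .4;0 0 .03 0 0 0 .4;0 0 .03 0 0 0 .4;0 0 .02 0 0 0 .4;0 0 .01 0 0 0 .4;0 0 .007 0 0 0 .4;0 0 0 0 0 0 .4;0 0 0 0 0 0 .4;0 0 0 0 0 0 .4'; python3 -c "
from h import *;print(r.get_state()['contact_force'])
im=r.capture('wrist')[:,:,::-1];cv2.imwrite('pics/w21.png',im)
im=r.capture('scene')[:,:,::-1];cv2.imwrite('pics/s21.png',cv2.resize(im[130:230,250:370],None,fx=6,fy=5.8,interpolation=cv2.INTER_CUBIC))"
```

```text
time_s: 22.62
tcp_pos: [0.521, -0.0081, 0.0894]
eef_rot: [-180.0, -0.1, -8.1]
contact_force: [-0.0, 1.1, -3.6]
gripper_width: 0.0557
[-0.0186683   1.10100252 -3.56406993]
```

View pics/s21.png

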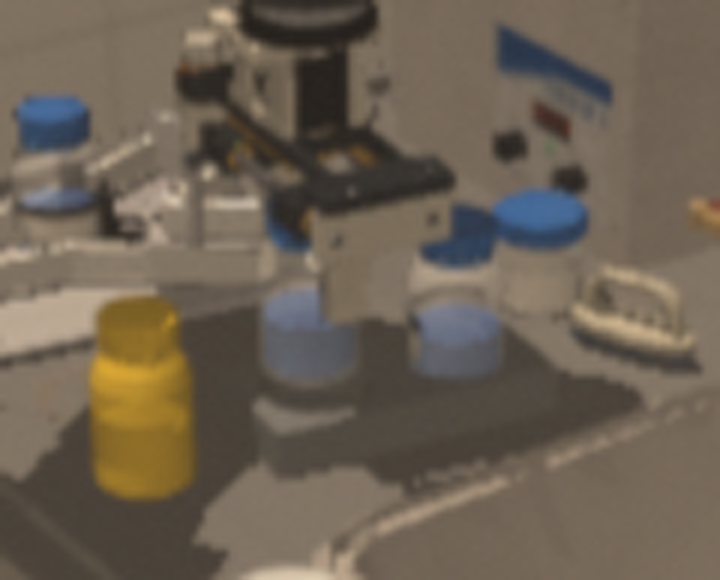

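View pics/w21.png

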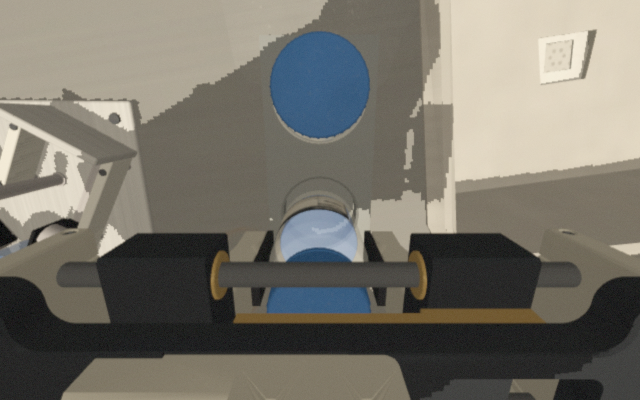

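```bash
python3 -c "
from h import *
p=r.camera_params('wrist');im=cv2.imread('pics/w21.png')
c=ray(p,(320,84.5),.118);print(c,c-.09*np.array([.989,-.1466,0]))
big=cv2.resize(im[160:240,265:375],None,fx=7,fy=7,interpolation=cv2.INTER_CUBIC)
a=np.linspace(0,2*np.pi,160)
for cx,cy,col in [(.5214,-.0078,(0,0,255)),(.5234,-.0078,(0,255,0))]:
  P=np.c_[cx+.0305*np.cos(a),cy+.0305*np.sin(a),np.full(160,.03)]
  cv2.polylines(big,[((proj(p,P)-[265,160]+.5)*7).astype(int)],True,col,1)
cv2.imwrite('pics/w21o.png',big)
"
```

```text
[ 0.61075925 -0.02053768  0.118     ] [ 0.52174925 -0.00734368  0.118     ]
```

View pics/w21o.png

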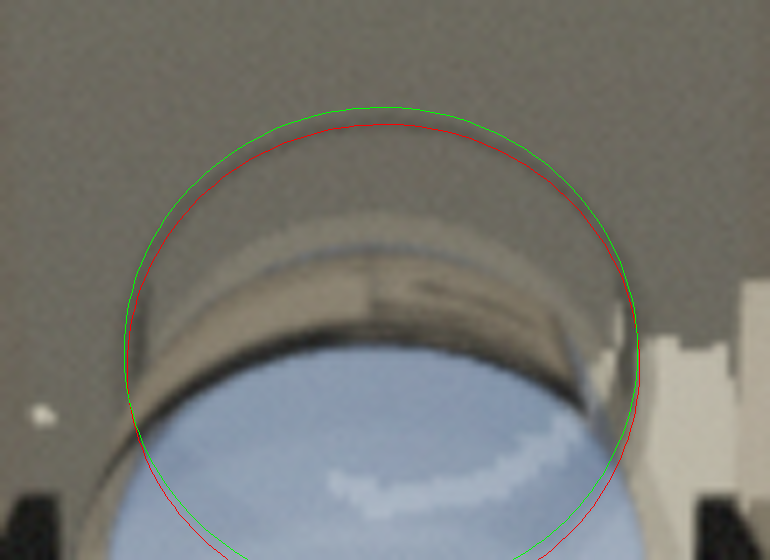

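```bash
python3 -c "
from h import *
p=r.camera_params('wrist');s=r.get_state();R=Ro.from_euler('xyz',s['eef_rot'],degrees=True)
for ox in (-.004,0,.004):
  for h in (0,.004,.01): print(ox,h,(proj(p,s['tcp_pos']+R.apply((ox+.028,0,.0473-h)))[0]-[265,160]+.5)*7)
print((proj(p,(.5216+.0305*.99,-.0076-.0305*.14,.03))[0]-[265,160]+.5)*7,s['tcp_pos'])
"
```

```text
-0.004 0 [387.35379285 209.51658514]
-0.004 0.004 [387.5346175  218.74993367]
-0.004 0.01 [387.81864734 233.25319143]
0 0 [387.42903771 174.01603896]
0 0.004 [387.61222784 182.64446084]
0 0.01 [387.90004531 196.20092554]
0.004 0 [387.50508562 138.13660851]
0.004 0.004 [387.69068185 146.14650097]
0.004 0.01 [387.98235345 158.73435475]
[381.53951012 123.11481941] [ 0.520759   -0.00814276  0.08930708]
```

```bash
python3 -c "
from h import *
# rebuild wrist cam for w16 pose: mount in tool frame from the current state
p=r.camera_params('wrist');s=r.get_state();R=Ro.from_euler('xyz',s['eef_rot'],degrees=True).as_matrix()
Rc=np.array(p['R'])@R; C=R.T@(-np.array(p['R']).T@p['t']-s['tcp_pos'])
def cam(pos,rot):
  Rt=Ro.from_euler('xyz',rot,degrees=True).as_matrix();q=dict(p);q['R']=Rc@Rt.T;q['t']=-q['R']@(np.array(pos)+Rt@C);return q
q=cam([.5233,.2533,.2383],[-180,0,-8.2])
c=ray(q,(318,202.4),.118);print(c)
u=np.array([.99,-.143,0])
for h in (0,.004,.01,.02): print('w16',h,proj(q,np.r_[c[:2],.01+h]+.028*u), 'w/ crop', (proj(q,np.r_[c[:2],.01+h]+.028*u)-[260,150]+.5)*5)
q=cam([.5505,.2390,.2508],[-180,0,-8.8])
c=ray(q,(285.9,192.4),.118);print(c)
for h in (0,.004,.01): print('w1',h,(proj(q,np.r_[c[:2],.01+h]+.028*u)-[225,95]+.5)*3.5)
im=cv2.imread('pics/w1.png');cv2.imwrite('pics/w1e.png',cv2.resize(im[140:225,255:370],None,fx=6.5,fy=6.5,interpolation=cv2.INTER_CUBIC))
"
```

```text
[0.51475157 0.25606043 0.118     ]
w16 0 [[318.12490209 160.61075487]] w/ crop [[293.12451043  55.55377435]]
w16 0.004 [[318.12187181 161.04103163]] w/ crop [[293.10935907  57.70515814]]
w16 0.01 [[318.11721117 161.70280947]] w/ crop [[293.08605586  61.01404736]]
w16 0.02 [[318.10912015 162.85167642]] w/ crop [[293.04560076  66.75838208]]
[0.55478807 0.27529467 0.118     ]
w1 0 [[241.64432827 208.44275469]]
w1 0.004 [[240.79605367 209.68752634]]
w1 0.01 [[239.49220382 211.60081635]]
```

View pics/w1e.png

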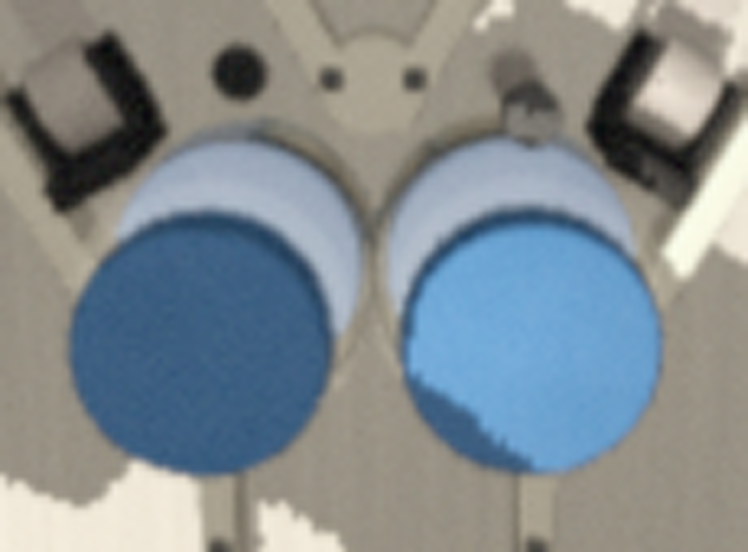

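```bash
python3 -m inch '.002 -.0003 0 0 0 0 .4;.0016 -.0003 0 0 0 0 .4;0 0 .004 0 0 0 .4;0 0 .004 0 0 0 .4;0 0 0 0 0 0 .4;0 0 0 0 0 0 .4'; python3 -c "
from h import *;print(r.get_state()['contact_force'])
p=r.camera_params('wrist');im=r.capture('wrist')[:,:,::-1];cv2.imwrite('pics/w22.png',im)
big=cv2.resize(im[160:240,265:375],None,fx=7,fy=7,interpolation=cv2.INTER_CUBIC);cv2.imwrite('pics/w22o.png',big)
"
```

```text
time_s: 23.22
tcp_pos: [0.5232, -0.0085, 0.0795]
eef_rot: [180.0, 0.1, -8.1]
contact_force: [-0.6, -0.4, -3.8]
gripper_width: 0.0558
[-0.56366796 -0.40915679 -3.76708971]
```

View pics/w22o.png

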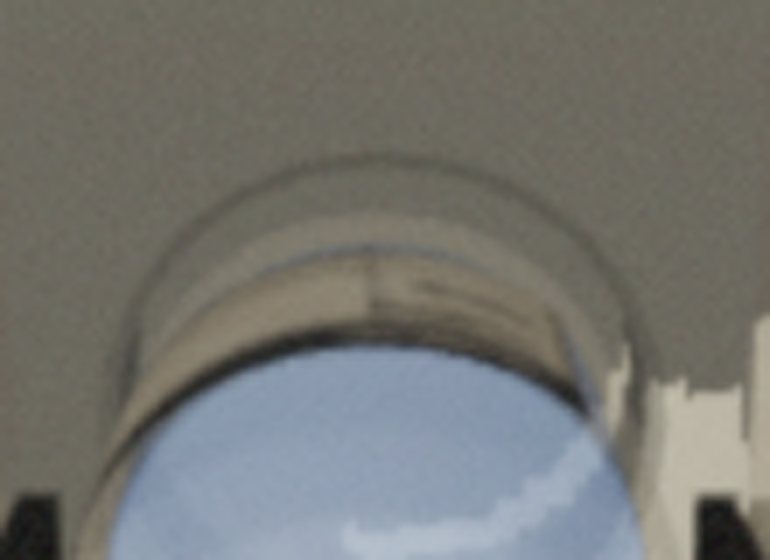

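```bash
python3 -m inch '.002 0 0 0 0 0 .4;0 0 .002 0 0 0 .4;0 0 .002 0 0 0 .4;0 0 .001 0 0 0 .4;0 0 0 0 0 0 .4'; python3 -c "
from h import *;print(r.get_state()['contact_force'])
p=r.camera_params('wrist');im=r.capture('wrist')[:,:,::-1];cv2.imwrite('pics/w23.png',im)
big=cv2.resize(im[160:240,265:375],None,fx=7,fy=7,interpolation=cv2.INTER_CUBIC);cv2.imwrite('pics/w23o.png',big)
"
```

```text
time_s: 23.68
tcp_pos: [0.5253, -0.0087, 0.0747]
eef_rot: [180.0, 0.0, -8.1]
contact_force: [0.2, -0.2, -3.5]
gripper_width: 0.0557
[ 0.18327325 -0.17653491 -3.49162992]
```

View pics/w23o.png

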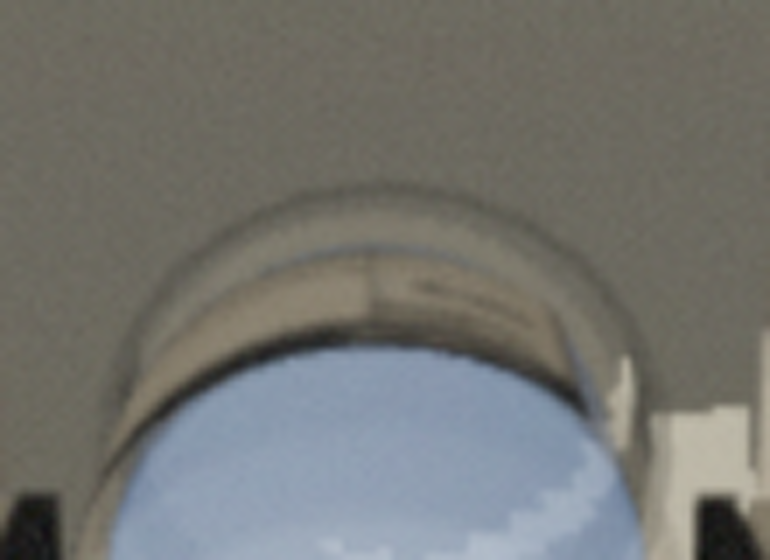

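```bash
python3 -m inch '0 0 .002 0 0 0 .4;0 0 .002 0 0 0 .4;0 0 .002 0 0 0 .4;0 0 0 0 0 0 .4'; python3 -m inch '0 0 .002 0 0 0 .4;0 0 .002 0 0 0 .4;0 0 .002 0 0 0 .4;0 0 0 0 0 0 .4'
```

```text
time_s: 24.07
tcp_pos: [0.5252, -0.0087, 0.0685]
eef_rot: [180.0, 0.0, -8.1]
contact_force: [0.6, -0.5, -3.4]
gripper_width: 0.0554
time_s: 24.4
tcp_pos: [0.5253, -0.0087, 0.0626]
eef_rot: [180.0, 0.0, -8.1]
contact_force: [0.4, -0.0, -3.7]
gripper_width: 0.0556
```

```bash
python3 -m inch '0 0 .0015 0 0 0 .4;0 0 .0015 0 0 0 .4;0 0 .001 0 0 0 .4;0 0 0 0 0 0 .4;0 0 0 0 0 0 .4'; python3 -m inch '0 0 .001 0 0 0 .4;0 0 .0006 0 0 0 .4;0 0 0 0 0 0 .4;0 0 0 0 0 0 .4'
```

```text
time_s: 24.82
tcp_pos: [0.5255, -0.0086, 0.059]
eef_rot: [180.0, 0.0, -8.1]
contact_force: [0.4, 0.1, -2.5]
gripper_width: 0.0563
time_s: 25.15
tcp_pos: [0.5255, -0.0086, 0.0574]
eef_rot: [180.0, 0.0, -8.1]
contact_force: [0.8, 0.1, -2.7]
gripper_width: 0.0557
```

```bash
python3 -m inch '0 0 .0007 0 0 0 .4;0 0 0 0 0 0 .4;0 0 0 0 0 0 .4'; python3 -m inch '0 0 .0007 0 0 0 .4;0 0 0 0 0 0 .4;0 0 0 0 0 0 .4'
```

```text
time_s: 25.4
tcp_pos: [0.5257, -0.0086, 0.0573]
eef_rot: [-180.0, -0.0, -8.1]
contact_force: [-3.0, 0.5, 4.8]
gripper_width: 0.0558
time_s: 25.65
tcp_pos: [0.5258, -0.0087, 0.0572]
eef_rot: [180.0, -0.0, -8.1]
contact_force: [-4.6, -0.5, 12.3]
gripper_width: 0.0555
```

```bash
python3 -m inch '0 0 -.0008 0 0 0 .4;0 0 0 0 0 0 .4;0 0 0 0 0 0 .66;0 0 0 0 0 0 .7;0 0 0 0 0 0 .8;0 0 0 0 0 0 .9;0 0 0 0 0 0 1;0 0 0 0 0 0 1;0 0 0 0 0 0 1'; python3 -m inch '0 0 -.01 0 0 0 1;0 0 -.02 0 0 0 1;0 0 -.03 0 0 0 1;0 0 -.04 0 0 0 1;0 0 -.04 0 0 0 1;-.03 0 0 0 0 0 1;-.03 0 0 0 0 0 1;-.03 0 0 0 0 0 1;0 0 0 0 0 0 1;0 0 0 0 0 0 1;0 0 0 0 0 0 1'; python3 -c "
from h import *
p=r.camera_params('wrist');im=r.capture('wrist')[:,:,::-1];cv2.imwrite('pics/w24.png',im)
im=r.capture('scene')[:,:,::-1];cv2.imwrite('pics/s24.png',cv2.resize(im[110:240,210:380],None,fx=4.2,fy=4.2,interpolation=cv2.INTER_CUBIC))
im=r.capture('top')[:,:,::-1];cv2.imwrite('pics/t24.png',cv2.resize(im[120:310,130:360],None,fx=3.4,fy=3.1,interpolation=cv2.INTER_CUBIC))
"
```

```text
time_s: 26.4
tcp_pos: [0.5256, -0.0086, 0.0568]
eef_rot: [180.0, 0.0, -8.1]
contact_force: [0.0, -0.2, 0.1]
gripper_width: 0.086
time_s: 27.32
tcp_pos: [0.4369, 0.0043, 0.1979]
eef_rot: [-179.9, -0.1, -8.1]
contact_force: [0.1, 0.8, 0.1]
gripper_width: 0.0878
```

View pics/w24.png

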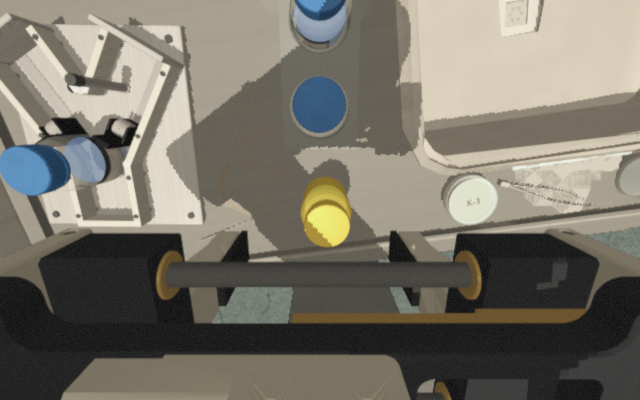

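View pics/s24.png

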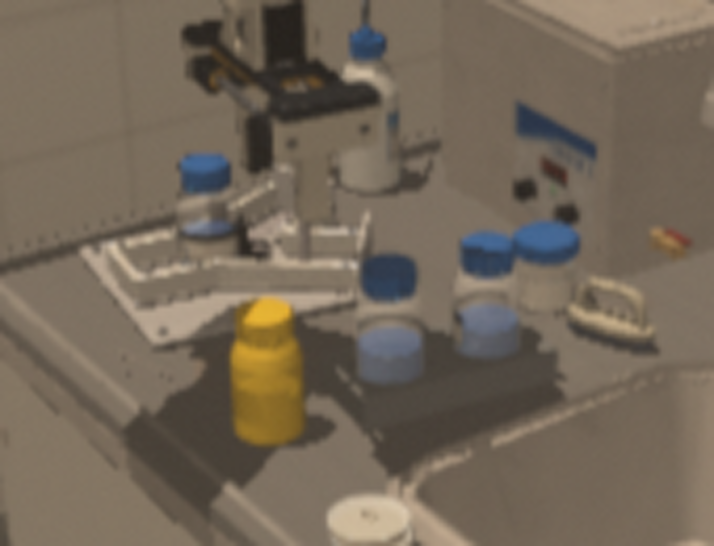

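View pics/t24.png

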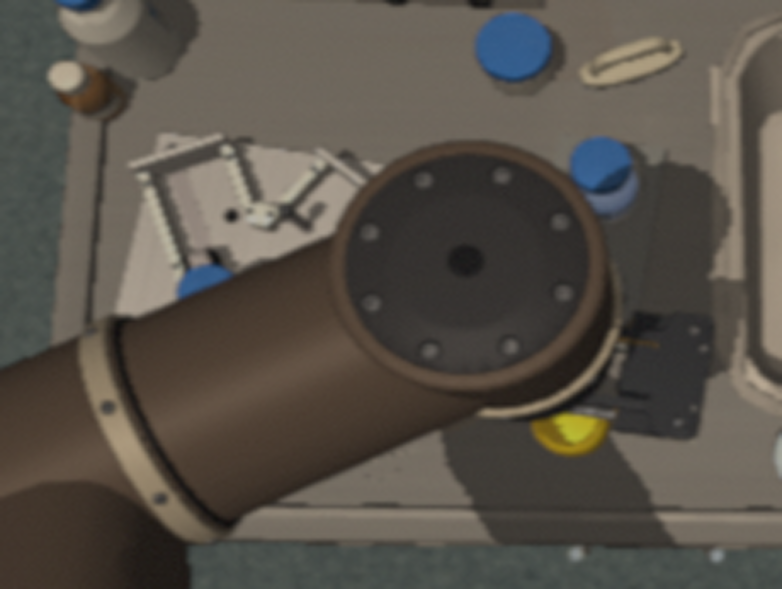

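```bash
python3 -c "
from h import *
p=r.camera_params('wrist')
c=ray(p,(320,105),.118);print(c)
print(tf(ray(p,(31,171),.118)))
im=cv2.imread('pics/w24.png');cv2.imwrite('pics/w24c.png',cv2.resize(im[10:240,0:210],None,fx=2.6,fy=2.6,interpolation=cv2.INTER_CUBIC))
cv2.imwrite('pics/w24d.png',cv2.resize(im[60:160,265:375],None,fx=6,fy=6,interpolation=cv2.INTER_CUBIC))
"
```

```text
[ 0.52299835 -0.00835597  0.118     ]
[48.  -6.6]
```

View pics/w24c.png

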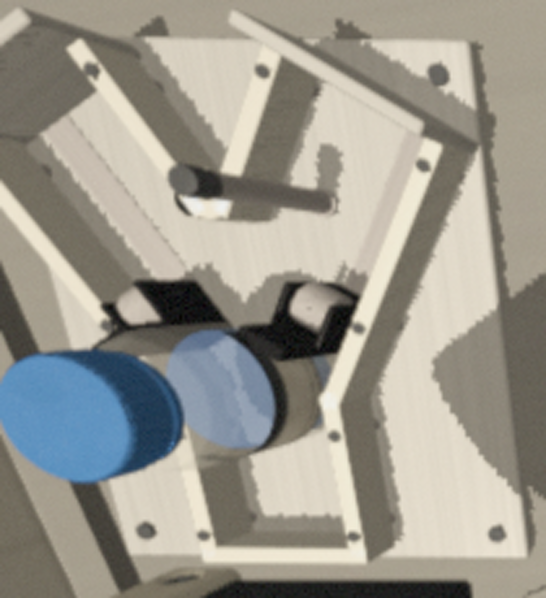

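View pics/w24d.png

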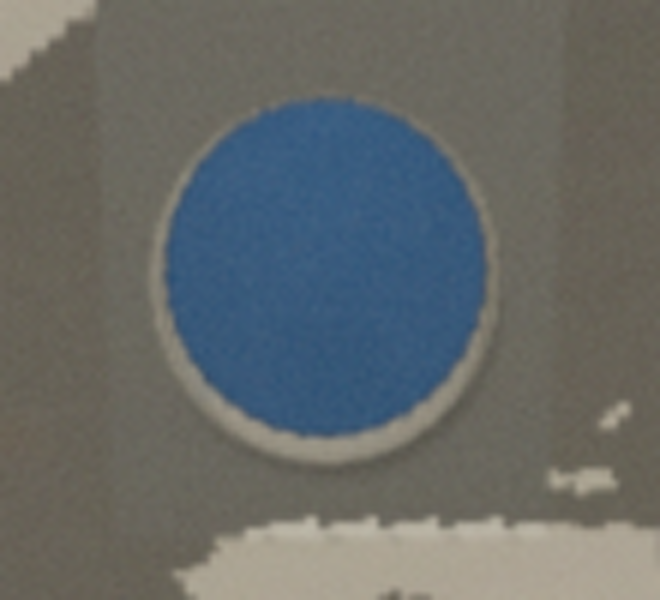

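```bash
python3 -c "
from plant import r
print(r.get_state()['contact_force']);print(r.close_job())"
```

```text
[0.99647266 0.8951784  1.38971139]
the job is handed in; nothing more can be done
None
```

The front bottle now stands upright in the rack's free well and the other is still in the outlet. I handed the job in at about 27.5 s of the allowed 72; no verdict is reported.

- **Feel:** The left bottle gave at about 6 N and kept going back. I did not push the right one: the pictures showed the stop pin behind it and the flat plug behind the left.
- **Nudge:** I pushed the left bottle about 12 mm up its row. At the pauses between steps I read no more than about 7 N; the force was not read within a step. The right bottle slid past into the mouth. I then slid the finger off outwards, and the left bottle followed and pushed the right one to the end stop.
- **Placing:** I gripped the right bottle at the end stop, lifted it and lowered it into the well until it touched the floor. The reading there peaked at 12 N, and I eased back before opening.
- **Last checks:** The last wrist picture puts the placed bottle's cap about 1.5 mm from the measured well centre. The other bottle is on the lane at about x = 48 mm. In the pictures nothing else looked moved, but I did not measure the bystanders. The arm is clear with the gripper open.

**Disagreements:**
- **Positions along the feeder:** The wrist camera's cap positions ran 3–4 mm further along the feeder than the top camera and the finger's first touch. I settled this at the well by comparing the bottle's edge with the rim.
- **Sideways position of the other bottle:** The last estimate, about −7 mm, is rough because the view was steep. It was within the 12 mm limit, and the close-up showed the bottle between the rails.

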